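# Load a counting slide into a sprung slide holder

## Task

Pick up the clear counting slide from the white tile and load it, either way round, into the slide holder on the light base: draw the sprung arm back with the slide's end, lay the slide flat on the stage inside the bracket, bring it square and flush against the two fixed rear faces, and let the arm follow gently until it holds the slide flush against the end stop. The bracket is clamped in slots and seldom stands quite where it is expected, so find its faces by feel with a light touch; acrylic cracks, so never press the slide hard and do not let the arm snap. Then let go, and leave the counter, the lens, the red-capped vial and the seed dish where they are.

Things in the scene. Friction and masses are not known exactly. Their poses are not given: they have to be found in the camera images.
- slide_mid (a point): centre (half-way up) of the counting slide: a clear bluish acrylic plate, 42 x 76 x 8 mm thick (own x, y, z), 28 to 50 g, with two dark engraved grids and white frosted ends; it looks the same either way round. It starts flat on the white tile (130 x 150 mm, 6 mm thick, fixed), so this point then lies at z = 0.010. Grip it across the 42 mm width at mid-length.
- count_slide: the same slide: origin at the centre of its underside, y along its length, z up. It cracks if it is pressed on the bracket with over 20 N in all, on the arm with over 25 N or on the base with over 45 N; a touch at 25 mm/s is already too hard, one at 5 to 10 mm/s is safe.
- seat_nominal (a point): a point on the stage (z = 0.050) with its own axes: x to the rear of the light base, y to the left, z up. The loaded slide lies lengthwise along y, centred in y on this point; in x too if the bracket stands mid-way in its slots. But the bracket may be clamped up to 12 mm farther forward or back along x (never in y or yaw); its place is not reported.
- light_base: fixed light base, 210 x 220 x 50 mm, light grey with a flat black stage and a white round window; axes as seat_nominal, origin under its centre. On it lies the aluminium bracket, 5.6 mm high: two rear faces, each 11 mm wide, at the slide's rear corners (between them a gap of 52 mm, 31 mm deep, for a finger) and an end stop at the -y end. The front is open.
- nose_roller (a point): middle of the white roller (turns freely, 10 mm across, 1 to 17 mm above the stage) on the sprung curved arm; it bears on the slide's +y end and pushes to -y. At rest it stands at x = 0, y = +0.0355 from seat_nominal: the room between roller and end stop is then 7.5 mm too short for the slide. Nothing on the stage is higher than 19 mm. The roller reaches well above the bracket.
- spring_arm (a joint): angle of the sprung arm (rad): 0 at rest, growing as the roller is drawn back to +y, 0.14 with a slide seated, stop at 0.42 (roller 21 mm back). Its pivot is at x = +0.052, y = +0.056 from seat_nominal, its tail with a black thumb pad at x = -0.032, y = +0.055. It pushes with about 3.6 N at rest, 4.3 N with a slide seated and 5 N near the stop.
- tally_clicker: bystander: white hand tally counter with a finger ring, 80 x 52 x 20 mm; origin under its centre.
- lens: bystander: hand lens with a black flat handle, 45 x 108 x 9 mm, lying flat; origin under its centre.
- red_vial: bystander: small red-capped vial, 33 mm across, 78 mm high, standing; origin under its centre.
- seed_dish: bystander: clear round dish with kernels, 68 mm across, 14 mm high; origin under its centre.
Not all that is in view belongs to the job. What is shaped like the count_slide but green or turquoise is not meant.

How it is judged:
By the outcome, as a careful person would: the job done as asked, in the order asked, and still so for the second after the job is handed in, with the robot touching nothing.
It also fails if it takes over 50 s, if anything falls off the work surface, if the arm or the gripper's body presses on something with over 40 N, if the wrist force passes 120 N, or if a joint passes its speed limit or range.

## Robot

A 6-joint arm with a two-finger parallel gripper is mounted at the origin on a cart in front of the work surface, level with it; the furniture and walls round the work are solid. World frame = base frame: x ahead of the robot, y to its left, z up, the work surface at z = 0. Lengths are in m, angles in rad, forces in N, time in s.
With the tool pointing down it reaches from about 0.35 to 0.85 m from the base axis. Payload 8.1 kg.
Tool frame: the origin (TCP) lies at the very end of the fingers, on their centre line; the grasp point (between the pads) lies 19 mm behind it (robot.pinch_z is the distance from the TCP to the grasp point, in m); x points along the fingers, z is the direction in which the jaws open and shut, and the axes are right-handed (so a half turn about x gives the same grasp; the last joint's range is limited). The gripper opens to 93 mm and grips with 3 to 60 N. Pads are 15 mm wide; open, the fingers measure 128 mm over their backs; the gripper's body (75 mm by 188 mm) begins 65 mm behind the grasp point.
Start: joints at [1.128, 0.13, 1.488, -0, 1.523, -0.085], TCP at [0.21, 0.562, 0.219] pointing down, gripper open.
Joint ranges: [-2.96, 2.96], [-0.89, 2.26], [0.02, 2.5], [-1.34, 4.48], [0, 2.73], [-2.66, 2.66]. Speed limits (rad/s): [2.39, 2.39, 2.79, 3.14, 3.14, 3.14].

## Interface

Orientations are given as a rotation vector (axis times angle).
In Python, from plant import robot, optics, ticket gives the robot as it stands.
- The arm moves only by the tool jog_arm, never from a script. Its argument "targets" is a list of rows, each a list of 7 numbers: the shift along the tool's x, y, z in cm, then the turn, a rotation vector about the tool's x, y, z in degrees, then the closure, from 0 (fully open) to 1 (shut). In form: [[dx, dy, dz, ax, ay, az, grip], ...]. A call has 1 to 5 rows; each row is the pose to reach, as a shift and turn from the pose measured when the call began, along the tool's axes at that moment; what a row does not reach only later rows make up. A row lasts 1/8 s, in which the tool goes at most 62.5 mm and 10.7 degrees, less where a joint would pass 70% of its speed; a pose out of reach is approached as far as the arm can. A call with a gripper value outside its range is refused whole. The fingers move at their own pace and stop on an object; "squeeze" is the grip in N (left out, the last holds). Time passes only in rows, so rows that repeat a pose let the fingers close. It gives the time, the measured TCP pose, the force and the opening at its end, in the units of the state.
- robot.read_state(): the state, without advancing time (a new reading comes with each control period).
- optics.read_camera(name): name is "scene" or "side" or "wrist"; returns a dict with "frame" (384x512x3 uint8, red, green, blue), "vertical_fov" (degrees; the focal length in pixels is half the picture's height over the tangent of half this angle, whatever the lens; pixels are square), "cx", "cy" (the principal point, pixels), "k1" (the pictures are not rectified: a ray, as slopes to the right and down, at radius r is drawn at 1 + k1 r^2 times it, then the intrinsics apply), "R" (3x3) and "t" (3): a world point X has camera coordinates R X + t. Camera axes: x right, y down, z forward; pixel columns grow to the right and rows downward; lengths in m; the calibration is good to about 2 mm. A picture is of the moment at which its call begins. There is no depth.
- ticket.close_job(): hands the job in, once; it reports no verdict.
The state is a dict: "t": time; "q": joint angles; "dq": joint speeds; "joint_torque": joint torques, N m; "tool_pos": TCP position; "orientation": TCP orientation; "force": force on the tool from outside, world axes, zero at the start; "wrist_torque": the same for the moment, N m; "opening": finger opening in m.
Only numpy, scipy, OpenCV 4.12 (cv2) and the standard library are available. Lean on these libraries where they do the work, as an engineer would, in place of code of your own. Each camera call takes 0.05 s, during which the arm holds its last target.

## Working session

There is one attempt and no reset: what is moved stays moved. The work goes in short steps, Python scripts to look and compute and a tool call to move; the robot and the scene stay as the last step left them, time stands still between calls to the robot, and variables do not carry over. Pictures are saved under pics/ and viewed, and the job is handed in when it is done.

Besides the shell and the picture viewer there is one more tool, called after "Request:" in YAML: its name, and indented under it one key for each argument. jog_arm: Moves the arm, as the interface text tells. Its arguments: {"type":"object","properties":{"targets":{"type":"array"},"squeeze":{"type":"number"}},"required":["targets"]}

```bash
ls; mkdir -p pics
cat > h.py <<'E'
import numpy as np, cv2
from scipy.spatial.transform import Rotation as Rn
from plant import robot, optics, ticket
def K(c):
    h,w=c["frame"].shape[:2]; f=h/2/np.tan(np.radians(c["vertical_fov"])/2)
    return f
def proj(c,X):
    X=np.atleast_2d(X); p=X@np.array(c["R"]).T+np.array(c["t"]); s=p[:,:2]/p[:,2:]
    s=s*(1+c["k1"]*(s**2).sum(1,keepdims=True)); return s*K(c)+[c["cx"],c["cy"]]
def back(c,uv,z):
    uv=np.atleast_2d(np.array(uv,float)); d=(uv-[c["cx"],c["cy"]])/K(c); s=d.copy()
    for _ in range(30): s=d/(1+c["k1"]*(s**2).sum(1,keepdims=True))
    R=np.array(c["R"]);t=np.array(c["t"]); o=-R.T@t
    r=np.c_[s,np.ones(len(s))]@R
    return o+r*((z-o[2])/r[:,2])[:,None]
def save(c,n,crop=None,sc=1):
    f=c["frame"][:,:,::-1]
    if crop: x0,y0,x1,y1=crop; f=f[y0:y1,x0:x1]
    f=cv2.resize(f,None,fx=sc,fy=sc,interpolation=cv2.INTER_CUBIC); cv2.imwrite("pics/"+n+".png",f)
E
python3 - <<'E'
from h import *
import pickle
s=robot.read_state(); print(s, robot.pinch_z)
for n in ["scene","side","wrist"]:
    c=optics.read_camera(n); save(c,n+"0",sc=1.5); pickle.dump(c,open(n+"0.pkl","wb"))
    print(n,c["vertical_fov"],c["k1"],-np.array(c["R"]).T@np.array(c["t"]))
E
```

```text
pics
{'t': 0.0, 'q': array([ 1.12757594e+00,  1.31168854e-01,  1.48925134e+00, -2.55270299e-05,
        1.52298294e+00, -8.54150258e-02]), 'dq': array([ 0.00204059, -0.00098244,  0.00108896,  0.00201144, -0.00131972,
       -0.00093581]), 'joint_torque': array([-6.00241510e-04, -5.59868217e+01, -4.91742504e+01,  7.64987734e-02,
        3.67096276e-02, -1.94324753e-04]), 'tool_pos': array([0.20988944, 0.56149891, 0.21759819]), 'orientation': array([-0.94269201,  1.35908885,  0.94116606]), 'force': array([ 0.22677669,  0.1408798 , -0.57708961]), 'wrist_torque': array([0.03019982, 0.00175683, 0.03824648]), 'opening': 0.0931983539366777} 0.0188
scene 43.91479185364244 -0.03266668718503128 [-0.06971362 -0.87114485  0.96464405]
side 47.38886552942768 -0.004903273814837759 [-0.10965975  1.2250092   0.84834119]
wrist 65.5834309664471 0.012794550930617921 [0.13844339 0.58773341 0.38301971]
```

View pics/scene0.png

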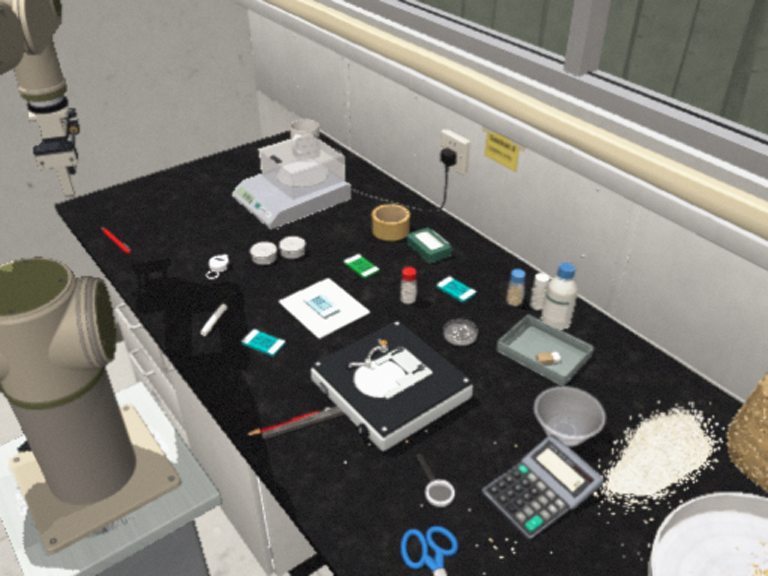

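View pics/side0.png

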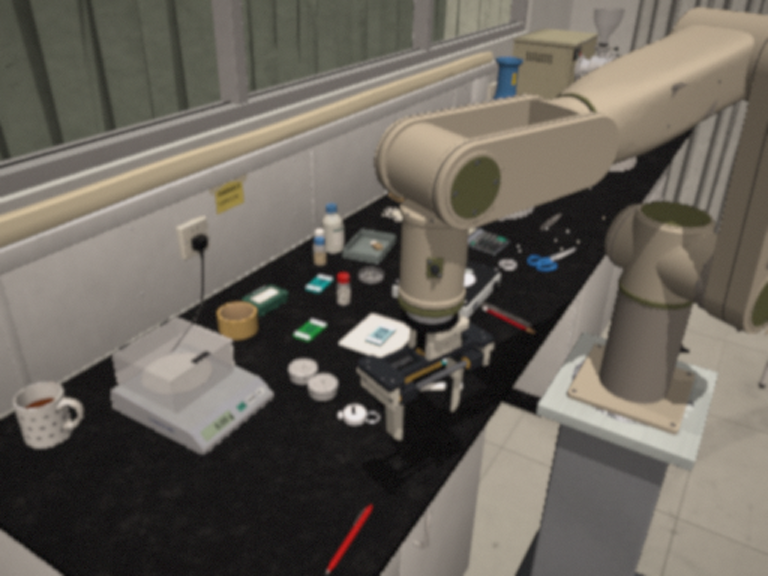

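View pics/wrist0.png

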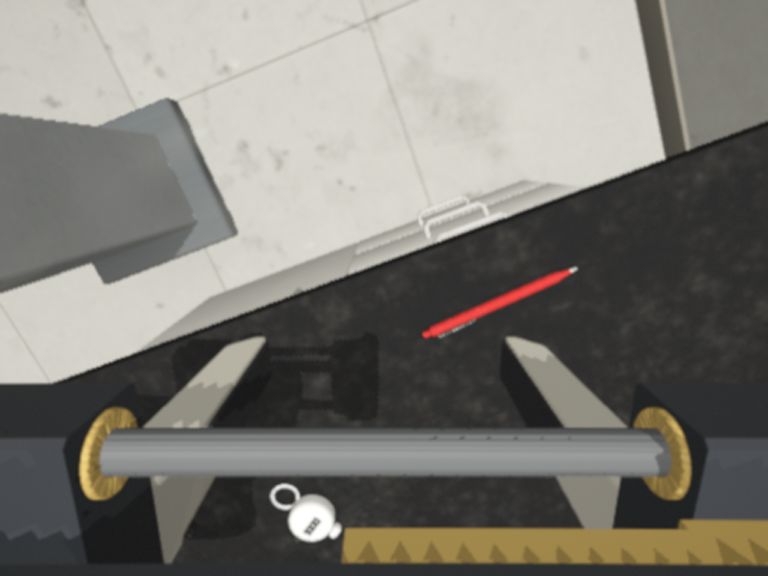

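The scene view shows the white tile with the slide at about (325,305) at 1.5x scale. The light base is near (393,378), and turquoise and green decoys lie around them. I'll zoom in.

Run:
```python
from h import *
import pickle
c=pickle.load(open("scene0.pkl","rb"))
save(c,"s_tile",(180,180,255,230),8)
save(c,"s_base",(200,205,325,305),6)
c=pickle.load(open("side0.pkl","rb"))
save(c,"d_tile",(215,200,345,255),6)
```

```text
(no output)
```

View pics/s_tile.png

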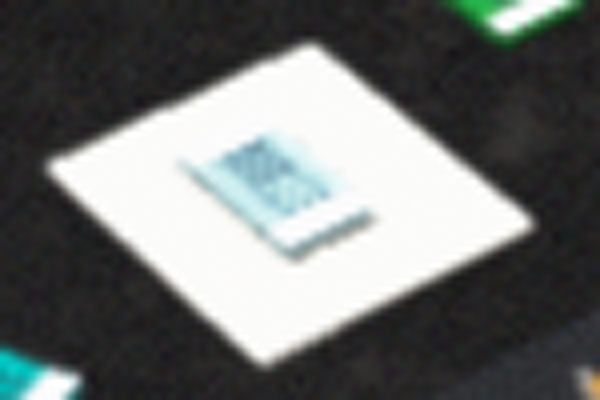

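View pics/s_base.png

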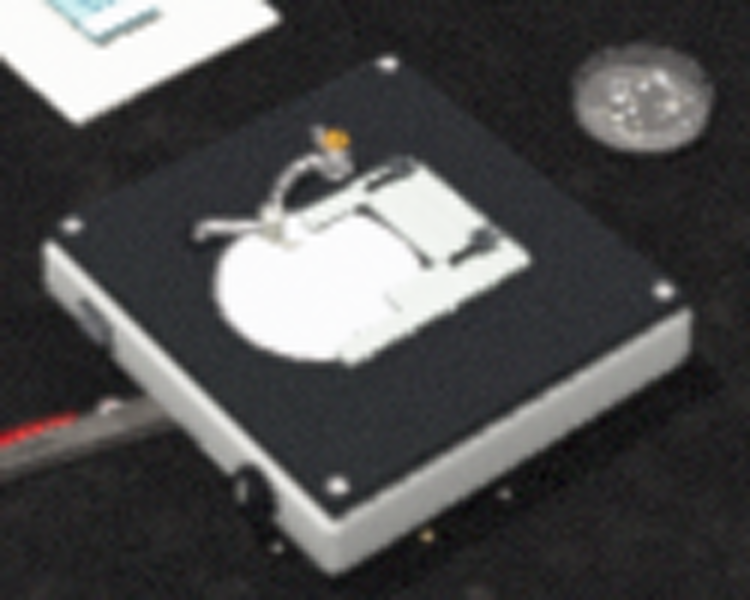

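View pics/d_tile.png

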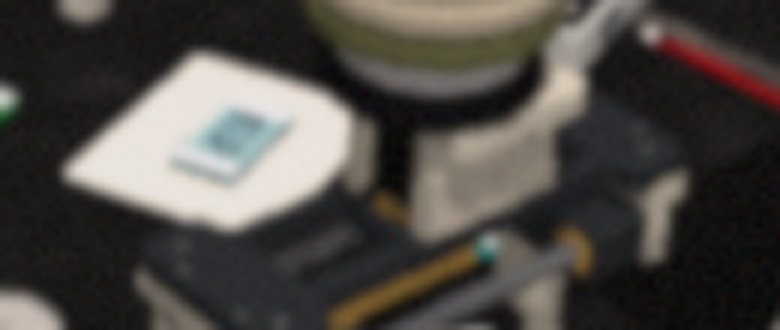

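Run:
```python
from h import *
import pickle
c=pickle.load(open("scene0.pkl","rb"))
T=np.array([[45,165],[312,42],[537,222],[265,367]])/8+[180,180]
P=back(c,T-.44,.006); print(P, P.mean(0)); 
for i in range(4): d=P[(i+1)%4]-P[i]; print(np.linalg.norm(d),np.degrees(np.arctan2(d[1],d[0])))
S=np.array([[183,163],[268,132],[375,213],[295,250]])/8+[180,180]
P=back(c,S-.44,.014); print("slide",P,P.mean(0))
for i in range(4): d=P[(i+1)%4]-P[i]; print(np.linalg.norm(d),np.degrees(np.arctan2(d[1],d[0])))
B=np.array([[42,243],[390,55],[692,310],[335,520]])/6+[200,205]
P=back(c,B-.42,.05); print("base",P,P.mean(0))
for i in range(4): d=P[(i+1)%4]-P[i]; print(np.linalg.norm(d),np.degrees(np.arctan2(d[1],d[0])))
B=np.array([[205,228],[335,155],[530,260],[345,362],[278,225]])/6+[200,205]
print("tail, roller?, br corner, endstop front",back(c,B-.42,.06))
s=robot.read_state(); print(Rn.from_rotvec(s["orientation"]).as_matrix())
```

```text
[[0.47805507 0.206515   0.006     ]
 [0.60917249 0.20974152 0.006     ]
 [0.613751   0.05858638 0.006     ]
 [0.48133857 0.05202247 0.006     ]] [0.54557928 0.13171634 0.006     ]
0.13115711238821118 1.4096404193333967
0.15122445908818039 -88.2650307056382
0.13257503238832194 -177.16207029806495
0.15452742440125675 91.21754875200354
slide [[0.51785687 0.16542226 0.014     ]
 [0.55577111 0.16157448 0.014     ]
 [0.56085226 0.0935938  0.014     ]
 [0.52339709 0.09384372 0.014     ]] [0.53946934 0.12860856 0.014     ]
0.038108983571968895 -5.794896940845043
0.06817030806768096 -85.72542702295311
0.03745600331685072 179.61770842034156
0.07179262946022935 94.42590219939348
base [[ 0.39822126 -0.04747284  0.05      ]
 [ 0.60672154 -0.03996705  0.05      ]
 [ 0.6053197  -0.25867852  0.05      ]
 [ 0.40541005 -0.25784074  0.05      ]] [ 0.50391814 -0.15098979  0.05      ]
0.20863533033887754 2.0616974285599143
0.21871595578841188 -90.36723516703417
0.19991140067980312 179.75988820117593
0.21049069180669888 91.95717553728842
tail, roller?, br corner, endstop front [[ 0.45733897 -0.09308098  0.06      ]
 [ 0.53416542 -0.08995047  0.06      ]
 [ 0.5614452  -0.19823747  0.06      ]
 [ 0.45720978 -0.19735168  0.06      ]
 [ 0.48489743 -0.11157864  0.06      ]]
[[-6.12026846e-04 -9.36669809e-01  3.50213212e-01]
 [-1.29979094e-03  3.50213727e-01  9.36668915e-01]
 [-9.99998968e-01  1.18062561e-04 -1.43181514e-03]]
```

```bash
cat >> h.py <<'E'
def Rt(yaw):
    # tool z = (cos yaw, sin yaw,0), x down, y = z cross x
    z=np.array([np.cos(yaw),np.sin(yaw),0]); x=np.array([0,0,-1.]); return np.c_[x,np.cross(z,x),z]
def rel(pos,yawdeg,s=None):
    s=s or robot.read_state(); R=Rn.from_rotvec(s["orientation"]).as_matrix(); p=np.array(s["tool_pos"])
    d=R.T@(np.array(pos)-p)*100; r=Rn.from_matrix(R.T@Rt(np.radians(yawdeg))).as_rotvec(degrees=True)
    print("rel cm",np.round(d,3),"deg",np.round(r,2))
def st():
    s=robot.read_state(); R=Rn.from_rotvec(s["orientation"]).as_matrix()
    print("t",round(s["t"],2),"pos",np.round(s["tool_pos"],4),"yaw",round(np.degrees(np.arctan2(R[1,2],R[0,2])),2),"xax",np.round(R[:,0],4),"F",np.round(s["force"],2),"T",np.round(s["wrist_torque"],3),"open",round(s["opening"],4),"q",np.round(s["q"],2))
    return s
E
python3 -c "
from h import *
st(); rel([.54,.04,.20],4)"
```

```text
t 0.15 pos [0.2099 0.5616 0.2178] yaw 69.5 xax [-6.0e-04 -1.3e-03 -1.0e+00] F [-0.2  -0.16  0.02] T [ 0.011  0.012 -0.022] open 0.093 q [ 1.13  0.13  1.49 -0.    1.52 -0.09]
rel cm [  1.83  -49.186 -37.295] deg [ 6.55e+01 -8.00e-02  4.00e-02]
```

Request:
jog_arm:
  targets:
    - [0.4,-10,-7.6,13,0,0,0]
    - [0.8,-20,-15,26,0,0,0]
    - [1.2,-30,-22.5,39,0,0,0]
    - [1.6,-40,-30,52,0,0,0]
    - [1.8,-49.2,-37.3,65.5,0,0,0]

```text
t: 0.78
tool_pos: [0.3783, 0.2966, 0.2083]
orientation: [-0.213, 1.561, 0.211]
force: [0.9, 0.2, -0.2]
opening: 0.0927
```

```bash
python3 -c "
from h import *
st(); rel([.54,.04,.20],4)"
```

```text
t 0.78 pos [0.3783 0.2966 0.2083] yaw 15.45 xax [-5.0e-04 -1.3e-03 -1.0e+00] F [ 0.93  0.19 -0.23] T [-0.041  0.003 -0.028] open 0.0927 q [ 0.56 -0.19  1.82 -0.    1.51  0.29]
rel cm [  0.856 -29.041   8.753] deg [11.45 -0.04  0.07]
```

Request:
jog_arm:
  targets:
    - [0.2,-6,1.8,4,0,0,0]
    - [0.4,-12,3.6,8,0,0,0]
    - [0.6,-18,5.4,11.5,0,0,0]
    - [0.8,-24,7.2,11.5,0,0,0]
    - [0.86,-29,8.7,11.5,0,0,0]

```text
t: 1.4
tool_pos: [0.54, 0.038, 0.1996]
orientation: [-0.054, 1.571, 0.052]
force: [0.1, 0.6, -0.2]
opening: 0.0929
```

Request:
jog_arm:
  targets:
    - [0,0,0,0,0,0,0]

```text
t: 1.52
tool_pos: [0.541, 0.0347, 0.1989]
orientation: [-0.052, 1.572, 0.049]
force: [-0.3, 0.6, -0.5]
opening: 0.0926
```

```bash
python3 -c "
from h import *
import pickle
st(); c=optics.read_camera('wrist'); pickle.dump(c,open('w1.pkl','wb')); save(c,'w1',sc=1.5); print(-np.array(c['R']).T@np.array(c['t']),np.array(c['R']))"
```

```text
t 1.52 pos [0.541  0.0347 0.1989] yaw 3.65 xax [-0.0016 -0.002  -1.    ] F [-0.33  0.58 -0.5 ] T [-0.07   0.085 -0.011] open 0.0926 q [-0.03 -0.01  1.67 -0.    1.48 -0.09]
[0.53562562 0.10987298 0.36413024] [[ 0.99796083  0.06378771 -0.00230279]
 [ 0.06196284 -0.9594884   0.27485019]
 [ 0.01532257 -0.27443241 -0.96148431]]
```

View pics/w1.png

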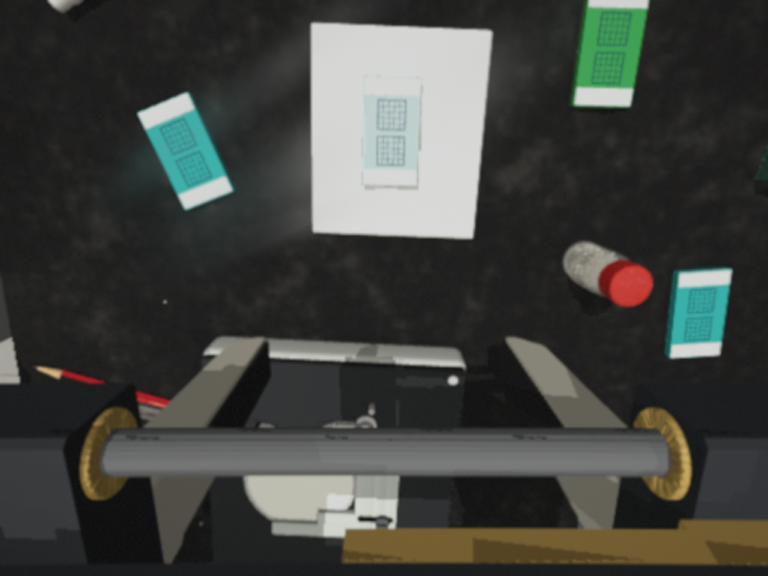

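```bash
python3 -c "
from h import *
import pickle
c=pickle.load(open('w1.pkl','rb')); save(c,'w1t',(200,10,335,165),4)"
```

```text
(no output)
```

View pics/w1t.png

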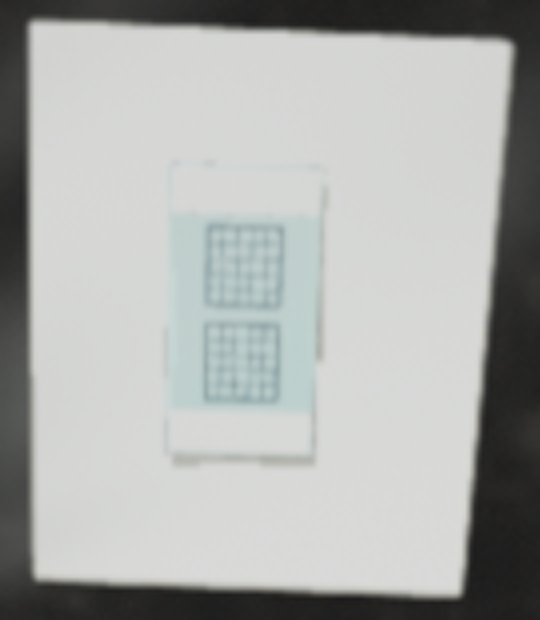

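Run:
```python
from h import *
import pickle
c=pickle.load(open('w1.pkl','rb'))
def m(p): return np.array(p,float)/4+[200,10]-.375
def rep(n,P,z):
    P=back(c,m(P),z); print(n,np.round(P,4).tolist(),"mean",np.round(P.mean(0),4))
    for i in range(4): d=P[(i+1)%4]-P[i]; print("  ",round(np.linalg.norm(d),4),np.degrees(np.arctan2(d[1],d[0])).round(2))
rep("slide",[[171,162],[325,167],[315,460],[167,456]],.014)
rep("grids",[[206,223],[284,225],[278,404],[205,402]],.014)
rep("tile",[[29,21],[513,40],[463,596],[35,580]],.006)
```

```text
slide [[0.5159, 0.1682, 0.014], [0.5572, 0.1696, 0.014], [0.561, 0.0931, 0.014], [0.5186, 0.0915, 0.014]] mean [0.5382 0.1306 0.014 ]
   0.0413 1.93
   0.0765 -87.16
   0.0424 -177.85
   0.0767 92.03
grids [[0.5262, 0.1537, 0.014], [0.5473, 0.1546, 0.014], [0.5492, 0.1078, 0.014], [0.5286, 0.1071, 0.014]] mean [0.5378 0.1308 0.014 ]
   0.0212 2.28
   0.0468 -87.65
   0.0206 -177.86
   0.0467 93.02
tile [[0.4761, 0.2011, 0.006], [0.605, 0.2047, 0.006], [0.6095, 0.0556, 0.006], [0.4804, 0.0522, 0.006]] mean [0.5427 0.1284 0.006 ]
   0.1289 1.61
   0.1491 -88.25
   0.1292 -178.48
   0.1489 91.64
```

```bash
python3 -c "
from h import *
st(); rel([.538,.1307,.05],2.2); rel([.538,.1307,.0075],2.2)"
```

```text
t 1.57 pos [0.5402 0.0362 0.1989] yaw 3.71 xax [-0.002  -0.0013 -1.    ] F [0.07 0.07 0.37] T [-0.062  0.046 -0.054] open 0.0926 q [-0.03 -0.02  1.68 -0.    1.48 -0.09]
rel cm [14.88   9.458  0.423] deg [ 1.51 -0.12  0.07]
rel cm [19.13   9.463  0.432] deg [ 1.51 -0.12  0.07]
```

Request:
jog_arm:
  targets:
    - [3,4.5,0.2,0.8,0,0,0]
    - [7,9.46,0.4,1.5,-0.12,0.07,0]
    - [11.5,9.46,0.42,1.5,-0.12,0.07,0]
    - [14.9,9.46,0.42,1.5,-0.12,0.07,0]
    - [14.9,9.46,0.42,1.5,-0.12,0.07,0]

```text
t: 2.2
tool_pos: [0.5342, 0.1316, 0.0466]
orientation: [-0.032, 1.578, 0.031]
force: [-0.9, -0.9, -0.2]
opening: 0.0928
```

```bash
python3 -c "
from h import *
st(); rel([.538,.1307,.0075],2.2)
import pickle
c=optics.read_camera('wrist'); pickle.dump(c,open('w2.pkl','wb')); save(c,'w2',sc=1.5)"
```

```text
t 2.2 pos [0.5342 0.1316 0.0466] yaw 2.32 xax [-7.e-03 -7.e-04 -1.e+00] F [-0.88 -0.9  -0.17] T [-0.031  0.049 -0.011] open 0.0928 q [0.15 0.16 1.79 0.   1.21 0.11]
rel cm [ 3.904 -0.107  0.406] deg [ 0.12 -0.4   0.02]
```

View pics/w2.png

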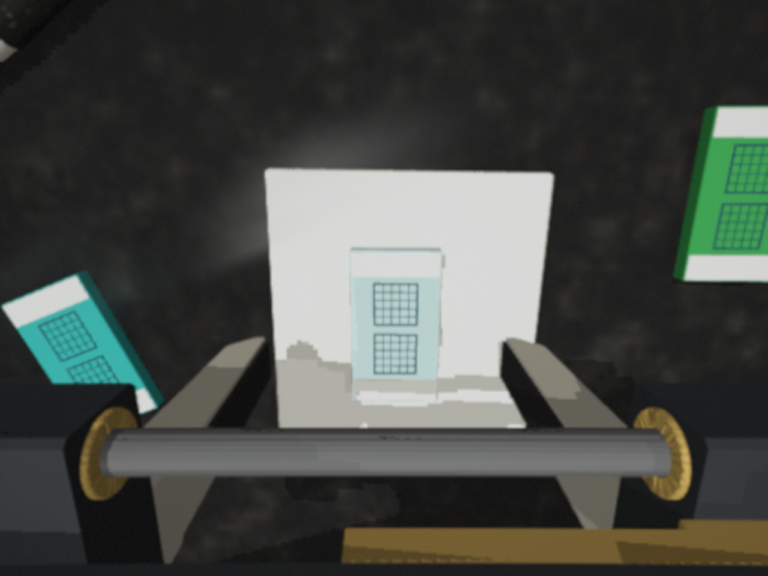

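Run:
```python
from h import *
import pickle
c=pickle.load(open('w2.pkl','rb'))
P=back(c,np.array([[374,283],[418,283.5],[417,374],[374,373]])/1.5-.17,.014); print(P,P.mean(0))
for i in range(4): d=P[(i+1)%4]-P[i]; print("  ",round(np.linalg.norm(d),4),np.degrees(np.arctan2(d[1],d[0])).round(2))
st(); rel([.538,.1303,.0075],2.2)
```

```text
[[0.52708558 0.1536008  0.014     ]
 [0.54722883 0.1542236  0.014     ]
 [0.54950115 0.10878767 0.014     ]
 [0.52862067 0.10838971 0.014     ]] [0.53810906 0.13125044 0.014     ]
   0.0202 1.77
   0.0455 -87.14
   0.0209 -178.91
   0.0452 91.94
t 2.25 pos [0.5363 0.1316 0.0491] yaw 2.29 xax [-3.e-03 -2.e-04 -1.e+00] F [-0.41 -0.24  0.82] T [-0.056 -0.004  0.018] open 0.0932 q [0.15 0.15 1.78 0.   1.21 0.11]
rel cm [ 4.157 -0.134  0.18 ] deg [ 0.09 -0.17  0.  ]
```

Request:
jog_arm:
  targets:
    - [2,-0.05,0.18,0,-0.17,0,0]
    - [3.4,-0.05,0.18,0,-0.17,0,0]
    - [4.0,-0.05,0.18,0,-0.17,0,0]
    - [4.15,-0.05,0.18,0,-0.17,0,0]
    - [4.15,-0.05,0.18,0,-0.17,0,0]

```text
t: 2.88
tool_pos: [0.5384, 0.1312, 0.0081]
orientation: [-0.031, 1.57, 0.031]
force: [-0.5, -0.9, 0.4]
opening: 0.0931
```

```bash
python3 -c "
from h import *
st(); rel([.538,.131,.0075],2.2)"
```

```text
t 2.88 pos [0.5384 0.1312 0.0081] yaw 2.28 xax [ 7.e-04  1.e-04 -1.e+00] F [-0.53 -0.86  0.4 ] T [-0.049  0.067 -0.066] open 0.0931 q [0.15 0.21 1.8  0.   1.13 0.11]
rel cm [ 0.063 -0.018 -0.039] deg [ 0.08  0.04 -0.01]
```

Request:
jog_arm:
  targets:
    - [0.04,0,0,0,0,0,0.4]
    - [0.04,0,0,0,0,0,0.5]
    - [0.04,0,0,0,0,0,0.7]
    - [0.04,0,0,0,0,0,0.7]
    - [0.04,0,0,0,0,0,0.7]
  squeeze: 16

```text
t: 3.5
tool_pos: [0.5384, 0.1312, 0.0077]
orientation: [-0.031, 1.57, 0.031]
force: [0.2, -0.6, -0.2]
opening: 0.047
```

```bash
python3 -c "
from h import *
st()"
```

```text
t 3.5 pos [0.5384 0.1312 0.0077] yaw 2.29 xax [ 6.e-04  1.e-04 -1.e+00] F [ 0.24 -0.65 -0.2 ] T [-0.065  0.058 -0.035] open 0.047 q [ 0.15  0.21  1.8  -0.    1.13  0.11]
```

Request:
jog_arm:
  targets:
    - [0,0,0,0,0,0,0.7]
    - [0,0,0,0,0,0,0.7]
    - [0,0,0,0,0,0,0.7]

```text
t: 3.88
tool_pos: [0.5383, 0.1312, 0.0077]
orientation: [-0.031, 1.57, 0.031]
force: [-0.7, -0.3, 0.6]
opening: 0.0418
```

```bash
python3 -c "
from h import *
st(); rel([.49,-.24,.15],1)"
```

```text
t 3.88 pos [0.5383 0.1312 0.0077] yaw 2.28 xax [ 5.e-04  1.e-04 -1.e+00] F [-0.7  -0.29  0.62] T [-0.024  0.048 -0.077] open 0.0418 q [ 0.15  0.21  1.8  -0.    1.13  0.11]
rel cm [-14.235 -36.894  -6.302] deg [ 1.28  0.03 -0.  ]
```

Request:
jog_arm:
  targets:
    - [-1.5,0,0,0,0,0,0.7]
    - [-5,0,0,0,0,0,0.7]
    - [-9,-3,-0.5,0.3,0,0,0.7]
    - [-12,-8,-1.4,0.6,0,0,0.7]
    - [-14,-13,-2.2,1.3,0,0,0.7]

```text
t: 4.5
tool_pos: [0.5222, -0.0007, 0.151]
orientation: [-0.014, 1.566, 0.014]
force: [1.1, -0.3, -0.9]
opening: 0.0417
```

```bash
python3 -c "
from h import *
st(); rel([.49,-.25,.15],1)"
```

```text
t 4.5 pos [ 0.5222 -0.0007  0.151 ] yaw 1.03 xax [ 4.3e-03 -3.0e-04 -1.0e+00] F [ 1.12 -0.31 -0.94] T [-0.118  0.024 -0.015] open 0.0417 q [-0.1  -0.04  1.79  0.    1.39 -0.12]
rel cm [  0.093 -24.866  -3.667] deg [0.03 0.24 0.02]
```

Request:
jog_arm:
  targets:
    - [0,-5,-0.9,0,0.2,0,0.7]
    - [0,-11,-1.8,0,0.2,0,0.7]
    - [0,-17,-2.7,0,0.2,0,0.7]
    - [0,-22.5,-3.4,0,0.2,0,0.7]
    - [0,-24.9,-3.7,0,0.2,0,0.7]

```text
t: 5.12
tool_pos: [0.489, -0.2535, 0.1522]
orientation: [-0.013, 1.569, 0.011]
force: [0.8, 0.6, 0.4]
opening: 0.0416
```

Request:
jog_arm:
  targets:
    - [0,0,0,0,0,0,0.7]
    - [0,0,0,0,0,0,0.7]

```text
t: 5.38
tool_pos: [0.4893, -0.253, 0.153]
orientation: [-0.013, 1.568, 0.011]
force: [0.7, -0.8, -1.2]
opening: 0.0419
```

```bash
python3 -c "
from h import *
st()
import pickle
for n in ['wrist','side','scene']:
  c=optics.read_camera(n); pickle.dump(c,open(n+'3.pkl','wb')); save(c,n+'3',sc=1.5)
st()"
```

```text
t 5.38 pos [ 0.4893 -0.253   0.153 ] yaw 0.86 xax [ 0.0024 -0.0016 -1.    ] F [ 0.71 -0.79 -1.17] T [-0.066  0.088  0.004] open 0.0419 q [-0.57  0.04  1.71 -0.    1.39 -0.59]
t 5.53 pos [ 0.4894 -0.2523  0.1525] yaw 0.96 xax [ 0.002  -0.0015 -1.    ] F [ 0.09 -0.26  0.07] T [-0.104  0.003 -0.054] open 0.0416 q [-0.57  0.04  1.71 -0.    1.39 -0.59]
```

View pics/wrist3.png

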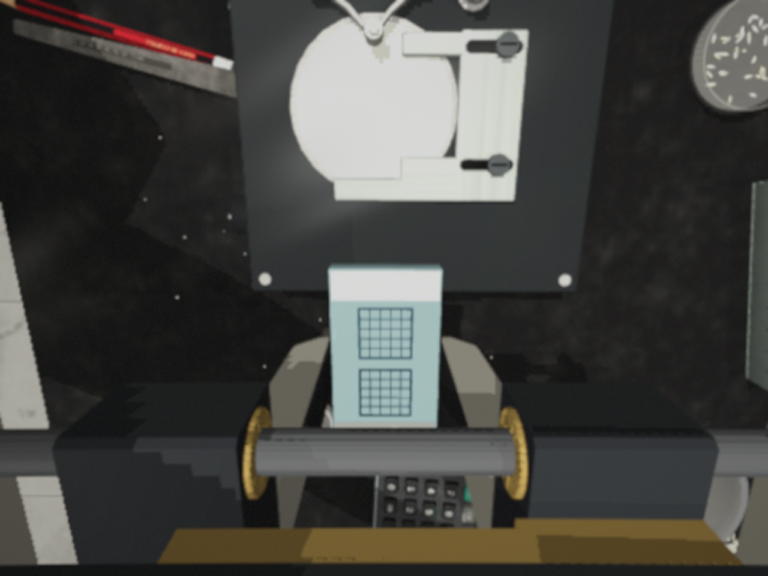

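View pics/side3.png

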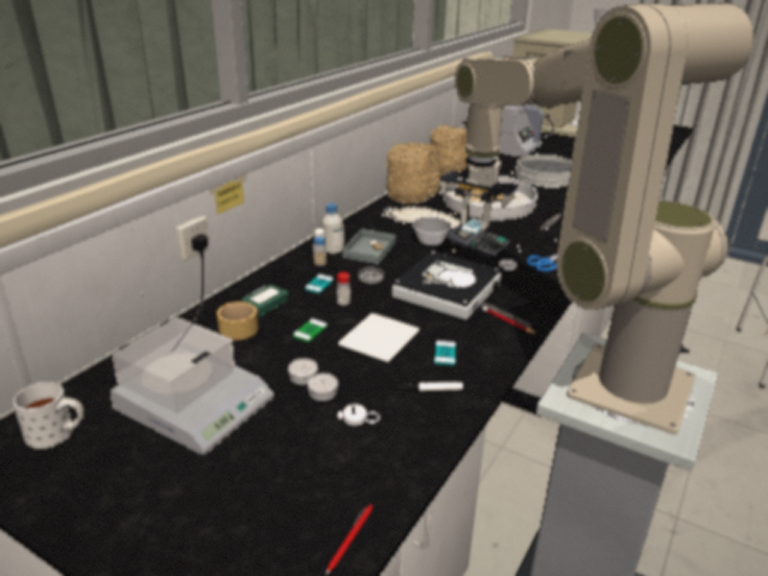

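```bash
python3 -c "
from h import *
import pickle
c=pickle.load(open('wrist3.pkl','rb')); save(c,'w3a',(185,0,365,140),4.4); save(c,'w3b',(150,165,400,285),3)"
```

```text
(no output)
```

View pics/w3a.png

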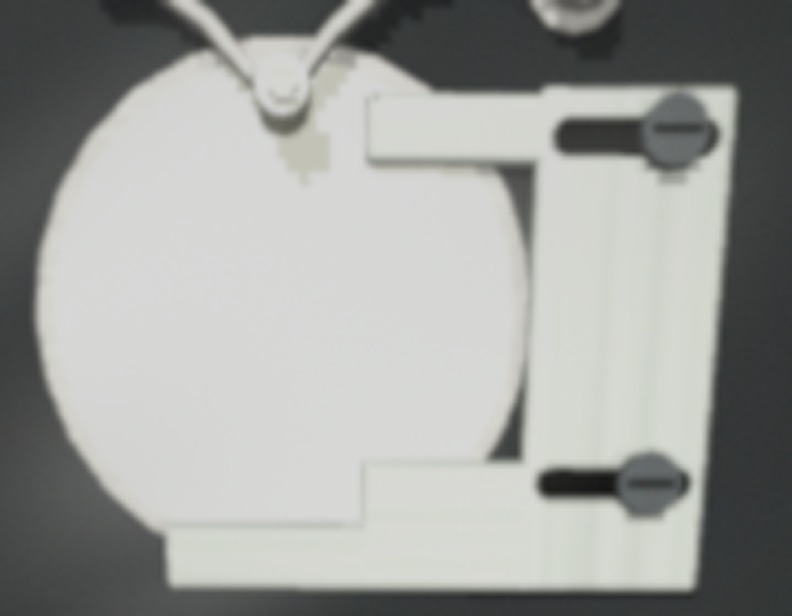

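View pics/w3b.png

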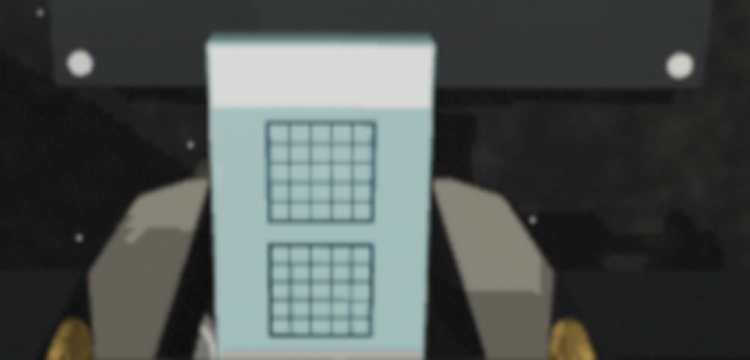

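Run:
```python
from h import *
import pickle
c=pickle.load(open('wrist3.pkl','rb'))
def a(p): return np.array(p,float)/4.4+[185,0]-.386
def b(p): return np.array(p,float)/3+[150,165]-.333
def an(P): d=P[1]-P[0]; return np.degrees(np.arctan2(d[1],d[0])).round(2), np.linalg.norm(d).round(4)
for n,p in dict(upface=[[368,158],[368,97]],lowface=[[362,522],[362,463]],rearline=[[362,500],[368,110]],stop=[[166,525],[362,522]],bottom=[[168,587],[695,590]],rear=[[697,588],[738,90]],screws=[[648,484],[676,131]],upbot=[[368,158],[530,160]]).items():
    P=back(c,a(p),.0556); print(n,np.round(P[:,:2],4).tolist(),an(P))
print("roller",back(c,a([283,92]),.067),back(c,a([283,118]),.067))
P=back(c,b([[80,63],[680,65]]),.05); print("dots",P,an(P))
P=back(c,b([[55,86],[703,90]]),.05); print("edge",P,an(P))
s=st()
P=back(c,b([[207,43],[434,44]]),s["tool_pos"][2]+.0065-.0077+.0077); print("slide end top",P,an(P))
P=back(c,b([[267,122],[375,122],[371,337],[269,336]]),s["tool_pos"][2]+.0063); print("grids",P,P.mean(0),an(P),an(P[2:]),an(P[1:]))
```

```text
upface [[0.4959, -0.1225], [0.4956, -0.1127]] (np.float64(91.53), np.float64(0.0098))
lowface [[0.4964, -0.186], [0.4961, -0.175]] (np.float64(91.44), np.float64(0.011))
rearline [[0.4963, -0.1819], [0.4957, -0.1148]] (np.float64(90.53), np.float64(0.0671))
stop [[0.4584, -0.1872], [0.4964, -0.186]] (np.float64(1.74), np.float64(0.0381))
bottom [[0.4585, -0.199], [0.5622, -0.198]] (np.float64(0.52), np.float64(0.1037))
rear [[0.5626, -0.1976], [0.5614, -0.1107]] (np.float64(90.81), np.float64(0.0869))
screws [[0.5513, -0.1781], [0.551, -0.1174]] (np.float64(90.28), np.float64(0.0608))
upbot [[0.4959, -0.1225], [0.5251, -0.1224]] (np.float64(0.19), np.float64(0.0292))
roller [[ 0.48074857 -0.1150147   0.067     ]] [[ 0.48077986 -0.11895445  0.067     ]]
dots [[ 0.41410569 -0.24813736  0.05      ]
 [ 0.59972122 -0.24603036  0.05      ]] (np.float64(0.65), np.float64(0.1856))
edge [[ 0.40590652 -0.2556571   0.05      ]
 [ 0.60788133 -0.25396759  0.05      ]] (np.float64(0.48), np.float64(0.202))
t 5.53 pos [ 0.4894 -0.2523  0.1525] yaw 0.96 xax [ 0.002  -0.0015 -1.    ] F [ 0.09 -0.26  0.07] T [-0.104  0.003 -0.054] open 0.0416 q [-0.57  0.04  1.71 -0.    1.39 -0.59]
slide end top [[ 0.46706765 -0.21540739  0.15898868]
 [ 0.50852473 -0.2149779   0.15898868]] (np.float64(0.59), np.float64(0.0415))
grids [[ 0.47798906 -0.23049131  0.15878868]
 [ 0.49824112 -0.2301934   0.15878868]
 [ 0.4988842  -0.27573303  0.15878868]
 [ 0.47835043 -0.2757973   0.15878868]] [ 0.4883662  -0.25305376  0.15878868] (np.float64(0.84), np.float64(0.0203)) (np.float64(-179.82), np.float64(0.0205)) (np.float64(-89.19), np.float64(0.0455))
```

```bash
python3 -c "
from h import *
rel([.471,-.205,.08],.55);rel([.471,-.205,.0595],.55)"
```

```text
rel cm [ 7.238  4.77  -1.773] deg [0.41 0.11 0.09]
rel cm [ 9.288  4.773 -1.777] deg [0.41 0.11 0.09]
```

Request:
jog_arm:
  targets:
    - [2.5,2,-1,0.4,0.1,0.1,0.7]
    - [5.5,4,-1.77,0.4,0.1,0.1,0.7]
    - [7.2,4.77,-1.77,0.4,0.1,0.1,0.7]
    - [7.7,4.77,-1.77,0.4,0.1,0.1,0.7]
    - [8.0,4.77,-1.77,0.4,0.1,0.1,0.7]

```text
t: 6.15
tool_pos: [0.472, -0.2056, 0.0731]
orientation: [-0.008, 1.569, 0.007]
force: [-0.3, -0.2, -1.1]
opening: 0.0416
```

```bash
python3 -c "
from h import *
st();rel([.471,-.205,.0595],.55)"
```

```text
t 6.15 pos [ 0.472  -0.2056  0.0731] yaw 0.58 xax [ 1.4e-03 -7.0e-04 -1.0e+00] F [-0.31 -0.22 -1.07] T [-0.021  0.065 -0.021] open 0.0416 q [-0.51  0.02  1.88  0.    1.24 -0.52]
rel cm [ 1.364  0.064 -0.097] deg [0.03 0.08 0.04]
```

Request:
jog_arm:
  targets:
    - [0.6,0.06,-0.1,0,0.08,0.04,0.7]
    - [1.0,0.06,-0.1,0,0.08,0.04,0.7]
    - [1.3,0.5,-0.1,0,0.08,0.04,0.7]
    - [1.36,1.2,-0.1,0,0.08,0.04,0.7]
    - [1.36,1.9,-0.1,0,0.08,0.04,0.7]

```text
t: 6.78
tool_pos: [0.4708, -0.186, 0.0595]
orientation: [-0.008, 1.571, 0.008]
force: [-0.2, -0.1, -0.5]
opening: 0.0418
```

Request:
jog_arm:
  targets:
    - [0,0.5,0,0,0,0,0.7]
    - [0,0.8,0,0,0,0,0.7]
    - [0,0.8,0,0,0,0,0.7]

```text
t: 7.15
tool_pos: [0.4708, -0.1778, 0.0597]
orientation: [-0.008, 1.571, 0.008]
force: [-0.1, 0.7, -0.5]
opening: 0.0414
```

```bash
python3 -c "
from h import *
st();rel([.471,-.165,.0595],.55)
import pickle
for n in ['wrist','scene']:
  c=optics.read_camera(n); pickle.dump(c,open(n+'4.pkl','wb')); save(c,n+'4',sc=1.5)
save(c,'s4',(190,150,330,290),5)
"
```

```text
t 7.15 pos [ 0.4708 -0.1778  0.0597] yaw 0.61 xax [ 2.e-04 -0.e+00 -1.e+00] F [-0.11  0.73 -0.49] T [-0.089  0.043 -0.012] open 0.0414 q [-0.46  0.01  1.92  0.    1.22 -0.47]
rel cm [0.017 1.284 0.034] deg [0.06 0.01 0.  ]
```

View pics/wrist4.png

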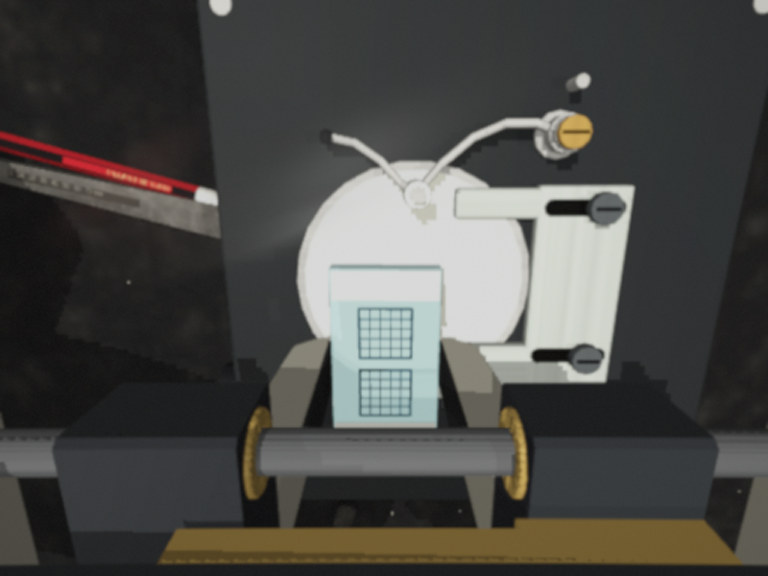

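View pics/s4.png

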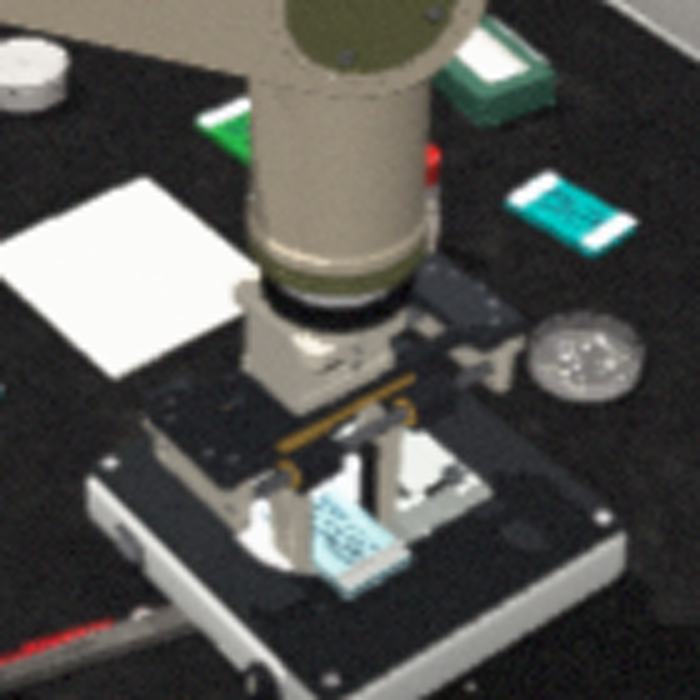

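```bash
python3 -c "
from h import *
import pickle
c=pickle.load(open('wrist4.pkl','rb')); save(c,'w4a',(200,75,430,260),3.4)"
```

```text
(no output)
```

View pics/w4a.png

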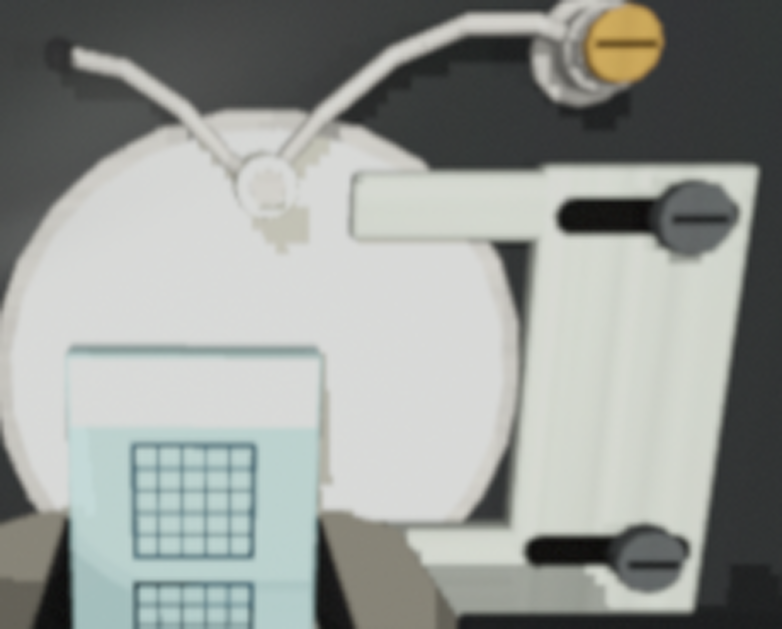

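Run:
```python
from h import *
import pickle
c=pickle.load(open('wrist4.pkl','rb'))
def a(p): return np.array(p,float)/3.4+[200,75]-.35
def f(n,p,z):
    P=back(c,a(p),z); d=P[-1]-P[0]; print(n,np.round(P[:,:2],4).tolist(),np.degrees(np.arctan2(d[1],d[0])).round(2),np.linalg.norm(d).round(4))
f("roller",[[267,182]],.067); f("rollerfront",[[267,212]],.066)
f("blkface",[[353,238],[355,174]],.0556); f("gapup low",[[350,239],[530,241]],.0556); f("gap lowblk",[[415,526],[510,526]],.0556)
f("blktop",[[360,172],[540,170]],.0556); f("rear",[[693,610],[757,167]],.0556); f("bot",[[455,611],[693,611]],.0556)
f("slide end",[[68,348],[321,349]],.0657)
f("gridtop",[[133,444],[254,445]],.0657); f("gridL",[[134,557],[133,444]],.0657);f("gridR",[[252,557],[254,445]],.0657)
f("slideR",[[317,600],[321,349]],.0657)
c=pickle.load(open('wrist4.pkl','rb'))
P=back(c,np.array([[221,5],[762,3]])/1.5-.17,.05); d=P[1]-P[0]; print("dots",P,np.degrees(np.arctan2(d[1],d[0])))
```

```text
roller [[0.4804, -0.1125]] 0.0 0.0
rollerfront [[0.4806, -0.1171]] 0.0 0.0
blkface [[0.4958, -0.1221], [0.4955, -0.1117]] 91.33 0.0104
gapup low [[0.4953, -0.1223], [0.5251, -0.1223]] -0.07 0.0298
gap lowblk [[0.5097, -0.1734], [0.5267, -0.1732]] 0.68 0.017
blktop [[0.4963, -0.1114], [0.5256, -0.1108]] 1.16 0.0292
rear [[0.5618, -0.1894], [0.5606, -0.1101]] 90.87 0.0793
bot [[0.5182, -0.1901], [0.5618, -0.1896]] 0.76 0.0436
slide end [[0.4493, -0.139], [0.49, -0.1387]] 0.39 0.0407
gridtop [[0.4597, -0.1551], [0.4797, -0.1551]] 0.13 0.02
gridL [[0.4597, -0.1754], [0.4597, -0.1551]] 90.18 0.0203
gridR [[0.4799, -0.1752], [0.4797, -0.1551]] 90.58 0.0201
slideR [[0.4913, -0.1831], [0.49, -0.1387]] 91.69 0.0444
dots [[ 0.41232935 -0.051573    0.05      ]
 [ 0.59666321 -0.04960918  0.05      ]] 0.6103810786746205
```

Request:
jog_arm:
  targets:
    - [0.02,0.4,0.03,0,0,0,0.7]
    - [0.02,0.8,0.03,0,0,0,0.7]
    - [0.02,1.1,0.03,0,0,0,0.7]
    - [0.02,1.3,0.03,0,0,0,0.7]
    - [0.02,1.4,0.03,0,0,0,0.7]

```text
t: 7.88
tool_pos: [0.4709, -0.164, 0.0594]
orientation: [-0.008, 1.571, 0.008]
force: [-0.0, -0.4, -0.7]
opening: 0.0419
```

```bash
python3 -c "
from h import *
st();rel([.471,-.145,.0595],.62)"
```

```text
t 7.88 pos [ 0.4709 -0.164   0.0594] yaw 0.6 xax [ 1.e-04 -0.e+00 -1.e+00] F [-0.   -0.38 -0.66] T [-0.02   0.055 -0.011] open 0.0419 q [-0.44 -0.    1.93  0.    1.22 -0.45]
rel cm [-0.009  1.895  0.029] deg [-0.02  0.01  0.  ]
```

Request:
jog_arm:
  targets:
    - [0,0.1,0,0,0,0,0.7]
    - [0,0.2,0,0,0,0,0.7]
    - [0,0.3,0,0,0,0,0.7]
    - [0,0.4,0,0,0,0,0.7]
    - [0,0.5,0,0,0,0,0.7]

```text
t: 8.5
tool_pos: [0.4709, -0.1589, 0.0594]
orientation: [-0.008, 1.571, 0.008]
force: [-1.1, 0.1, -0.5]
opening: 0.0417
```

Request:
jog_arm:
  targets:
    - [0,0.1,0,0,0,0,0.7]
    - [0,0.2,0,0,0,0,0.7]
    - [0,0.3,0,0,0,0,0.7]
    - [0,0.4,0,0,0,0,0.7]
    - [0,0.5,0,0,0,0,0.7]

```text
t: 9.12
tool_pos: [0.4706, -0.1545, 0.0594]
orientation: [-0.009, 1.571, 0.007]
force: [-2.5, -5.0, -0.6]
opening: 0.0414
```

```bash
python3 -c "
from h import *
st();rel([.471,-.144,.0595],.62)"
```

```text
t 9.12 pos [ 0.4706 -0.1545  0.0594] yaw 0.59 xax [-3.e-04 -1.e-03 -1.e+00] F [-2.48 -5.02 -0.65] T [-0.851  0.434 -0.046] open 0.0414 q [-0.42 -0.01  1.94 -0.    1.22 -0.43]
rel cm [-0.007  1.045  0.052] deg [-0.03 -0.02  0.06]
```

Request:
jog_arm:
  targets:
    - [0,0.05,0.03,0,0,0,0.7]
    - [0,0.05,0.03,0,0,0,0.7]

```text
t: 9.38
tool_pos: [0.4708, -0.1542, 0.0595]
orientation: [-0.009, 1.571, 0.007]
force: [-1.1, -4.4, 0.4]
opening: 0.0417
```

```bash
python3 -c "
from h import *
st();rel([.471,-.144,.0595],.62)
import pickle
for n in ['wrist']:
  c=optics.read_camera(n); pickle.dump(c,open(n+'5.pkl','wb')); save(c,n+'5',(200,75,430,260),3.4)
st()"
```

```text
t 9.38 pos [ 0.4708 -0.1542  0.0595] yaw 0.59 xax [-4.0e-04 -1.3e-03 -1.0e+00] F [-1.07 -4.37  0.36] T [-0.933  0.407  0.037] open 0.0417 q [-0.42 -0.01  1.94 -0.    1.22 -0.43]
rel cm [-0.004  1.018  0.029] deg [-0.03 -0.02  0.08]
t 9.43 pos [ 0.4708 -0.1542  0.0595] yaw 0.58 xax [-5.0e-04 -1.3e-03 -1.0e+00] F [-1.73 -3.98 -0.92] T [-1.006  0.409  0.046] open 0.0418 q [-0.42 -0.01  1.94 -0.    1.22 -0.43]
```

View pics/wrist5.png

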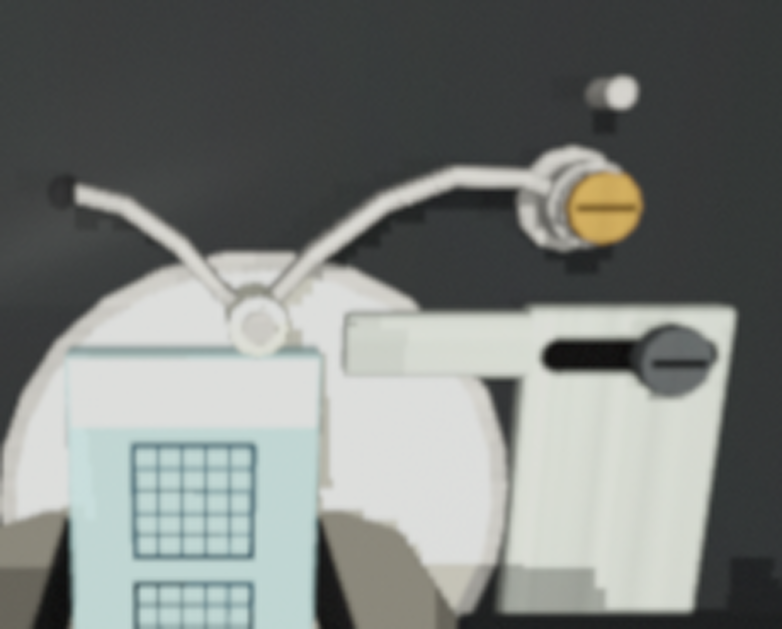

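Request:
jog_arm:
  targets:
    - [0,0.1,0.02,0,0,0,0.7]
    - [0,0.2,0.02,0,0,0,0.7]
    - [0,0.3,0.02,0,0,0,0.7]
    - [0,0.4,0.02,0,0,0,0.7]
    - [0,0.5,0.02,0,0,0,0.7]

```text
t: 10.05
tool_pos: [0.4709, -0.1494, 0.0594]
orientation: [-0.009, 1.571, 0.007]
force: [-2.6, -5.7, -0.6]
opening: 0.0419
```

Request:
jog_arm:
  targets:
    - [0,0.1,0.02,0,0,0,0.7]
    - [0,0.2,0.02,0,0,0,0.7]
    - [0,0.3,0.02,0,0,0,0.7]
    - [0,0.4,0.02,0,0,0,0.7]
    - [0,0.5,0.02,0,0,0,0.7]

```text
t: 10.68
tool_pos: [0.4709, -0.1446, 0.0594]
orientation: [-0.01, 1.572, 0.006]
force: [-1.4, -4.4, -0.5]
opening: 0.0417
```

```bash
python3 -c "
from h import *
st();rel([.471,-.1435,.0595],.62)
import pickle
for n in ['wrist']:
  c=optics.read_camera(n); pickle.dump(c,open(n+'6.pkl','wb')); save(c,n+'6',(200,75,430,260),3.4)
st()"
```

```text
t 10.68 pos [ 0.4709 -0.1446  0.0594] yaw 0.58 xax [-9.e-04 -2.e-03 -1.e+00] F [-1.36 -4.4  -0.52] T [-1.009  0.367 -0.002] open 0.0417 q [-0.4  -0.02  1.95 -0.    1.22 -0.41]
rel cm [-0.011  0.107  0.015] deg [-0.04 -0.05  0.11]
t 10.72 pos [ 0.4709 -0.1445  0.0594] yaw 0.58 xax [-8.0e-04 -1.9e-03 -1.0e+00] F [-2.34 -4.65 -0.5 ] T [-0.95   0.364  0.036] open 0.0421 q [-0.4  -0.02  1.95 -0.    1.22 -0.41]
```

View pics/wrist6.png

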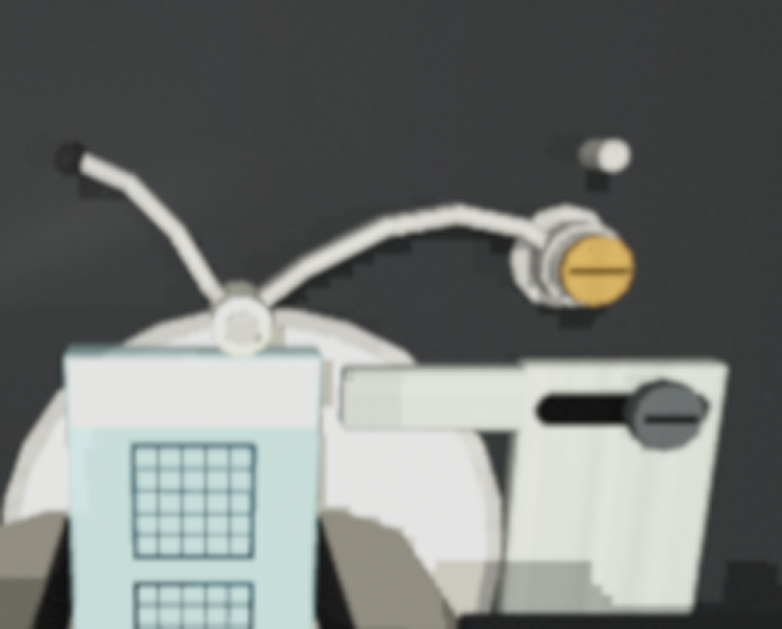

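Request:
jog_arm:
  targets:
    - [0,0.06,0.02,0,0,0,0.7]
    - [0.1,0.1,0.02,0,0,0.1,0.7]
    - [0.2,0.1,0.02,0,0,0.1,0.7]
    - [0.3,0.1,0.02,0,0,0.1,0.7]
    - [0.4,0.1,0.02,0,0,0.1,0.7]

```text
t: 11.35
tool_pos: [0.4715, -0.1436, 0.0556]
orientation: [-0.008, 1.571, 0.008]
force: [0.6, -3.7, 2.1]
opening: 0.0416
```

```bash
python3 -c "
from h import *
st();rel([.471,-.1435,.0517],.62)"
```

```text
t 11.35 pos [ 0.4715 -0.1436  0.0556] yaw 0.58 xax [ 0.e+00 -5.e-04 -1.e+00] F [ 0.61 -3.73  2.08] T [-0.827  0.012 -0.027] open 0.0416 q [-0.4  -0.01  1.95 -0.    1.21 -0.41]
rel cm [ 0.394  0.012 -0.048] deg [-0.04  0.    0.03]
```

Request:
jog_arm:
  targets:
    - [0.08,0,-0.02,0,0,0,0.7]
    - [0.16,0,-0.02,0,0,0,0.7]
    - [0.24,0,-0.02,0,0,0,0.7]

```text
t: 11.72
tool_pos: [0.4714, -0.1436, 0.0532]
orientation: [-0.008, 1.571, 0.008]
force: [0.3, -3.5, 0.8]
opening: 0.0421
```

```bash
python3 -c "
from h import *
st();rel([.471,-.1435,.0517],.62)"
```

```text
t 11.72 pos [ 0.4714 -0.1436  0.0532] yaw 0.58 xax [ 2.e-04 -5.e-04 -1.e+00] F [ 0.29 -3.49  0.82] T [-0.819 -0.057 -0.049] open 0.0421 q [-0.4  -0.01  1.95 -0.    1.2  -0.41]
rel cm [ 0.154  0.013 -0.039] deg [-0.04  0.01  0.03]
```

Request:
jog_arm:
  targets:
    - [0.05,0,0,0,0,0,0.7]
    - [0.1,0,0,0,0,0,0.7]
    - [0.14,0,0,0,0,0,0.7]
    - [0.14,0,0,0,0,0,0.7]

```text
t: 12.22
tool_pos: [0.4714, -0.1436, 0.0518]
orientation: [-0.008, 1.571, 0.008]
force: [-0.1, -3.8, 1.3]
opening: 0.0421
```

```bash
python3 -c "
from h import *
st();rel([.471,-.1435,.0517],.62)
import pickle
for n in ['wrist','scene']:
  c=optics.read_camera(n); pickle.dump(c,open(n+'7.pkl','wb')); save(c,n+'7',(200,75,430,260),3.4)
st()"
```

```text
t 12.22 pos [ 0.4714 -0.1436  0.0518] yaw 0.58 xax [ 2.e-04 -4.e-04 -1.e+00] F [-0.07 -3.79  1.31] T [-0.753 -0.008 -0.064] open 0.0421 q [-0.4  -0.01  1.95 -0.    1.2  -0.41]
rel cm [ 0.008  0.008 -0.036] deg [-0.04  0.01  0.02]
t 12.32 pos [ 0.4714 -0.1436  0.0518] yaw 0.58 xax [ 2.e-04 -4.e-04 -1.e+00] F [ 0.1  -4.46  0.72] T [-0.798  0.066 -0.032] open 0.0415 q [-0.4  -0.01  1.95 -0.    1.2  -0.41]
```

View pics/wrist7.png

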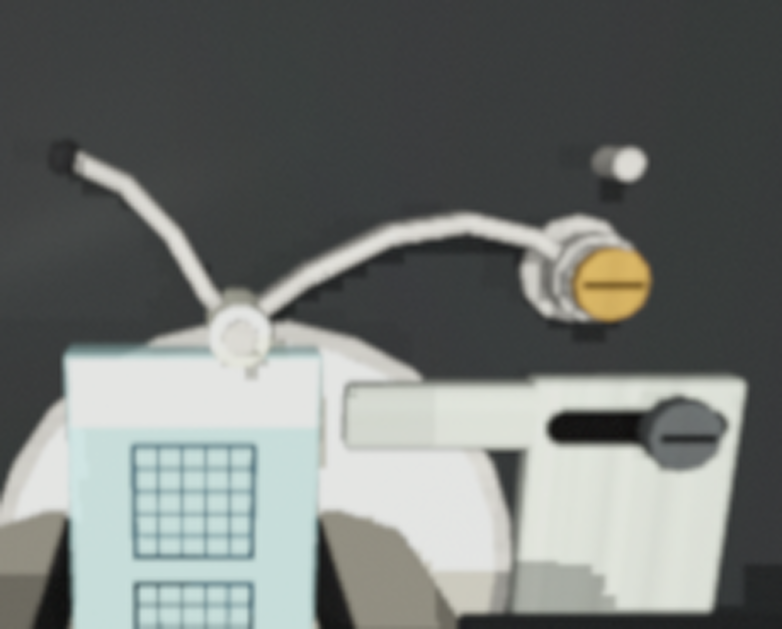

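View pics/scene7.png

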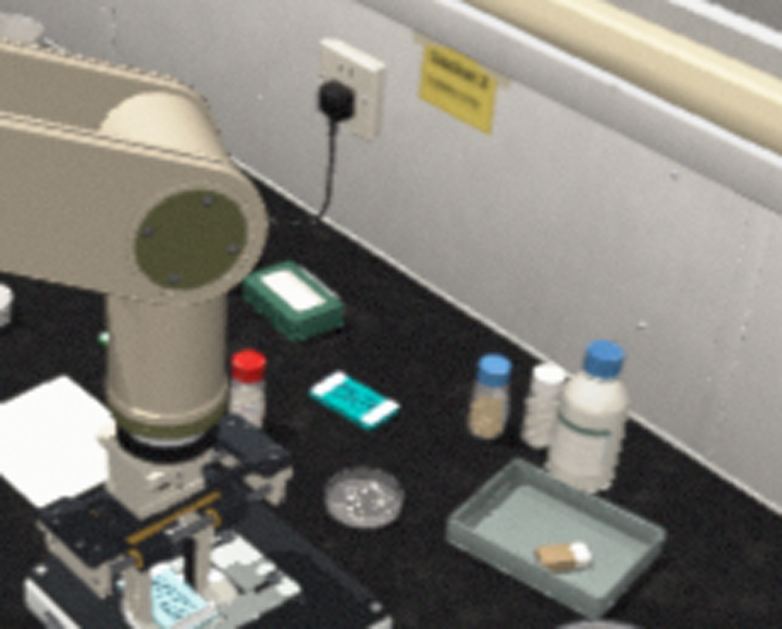

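Request:
jog_arm:
  targets:
    - [0.02,0,0,0,0,0,0.7]
    - [0.04,0,0,0,0,0,0.7]
    - [0.04,0,0,0,0,0,0.7]

```text
t: 12.7
tool_pos: [0.4714, -0.1436, 0.0517]
orientation: [-0.008, 1.571, 0.008]
force: [-2.0, -3.9, 4.9]
opening: 0.0418
```

```bash
python3 -c "
from h import *
st();rel([.471,-.1435,.0517],.62)"
```

```text
t 12.7 pos [ 0.4714 -0.1436  0.0517] yaw 0.58 xax [ 1.e-04 -4.e-04 -1.e+00] F [-1.98 -3.88  4.92] T [-0.678  0.315 -0.098] open 0.0418 q [-0.4  -0.01  1.95 -0.    1.2  -0.41]
rel cm [-0.002  0.009 -0.036] deg [-0.04  0.01  0.02]
```

Request:
jog_arm:
  targets:
    - [0.01,0,0.08,0,0,0,0.7]
    - [0.01,0,0.16,0,0,0,0.7]
    - [0.01,0,0.24,0,0,0,0.7]
    - [0.01,0,0.3,0,0,0,0.7]
    - [0.01,0,0.34,0,0,0,0.7]

```text
t: 13.32
tool_pos: [0.4733, -0.1437, 0.0517]
orientation: [-0.008, 1.574, 0.008]
force: [-9.4, -4.7, 9.9]
opening: 0.0417
```

```bash
python3 -c "
from h import *
st();rel([.477,-.1435,.0517],.62)"
```

```text
t 13.32 pos [ 0.4733 -0.1437  0.0517] yaw 0.59 xax [-3.e-03 -6.e-04 -1.e+00] F [-9.41 -4.73  9.95] T [-0.87   1.609  0.07 ] open 0.0417 q [-0.4  -0.    1.94 -0.    1.2  -0.41]
rel cm [-0.005  0.021  0.366] deg [-0.03 -0.17  0.03]
```

Request:
jog_arm:
  targets:
    - [-0.03,0,0,0,-0.17,0,0.7]
    - [-0.05,0,0,0,-0.17,0,0.7]

```text
t: 13.58
tool_pos: [0.4731, -0.1437, 0.0519]
orientation: [-0.008, 1.571, 0.008]
force: [-0.3, -4.6, -0.6]
opening: 0.0415
```

```bash
python3 -c "
from h import *
st();rel([.477,-.1435,.0517],.62)
import pickle
for n in ['wrist']:
  c=optics.read_camera(n); pickle.dump(c,open(n+'8.pkl','wb')); save(c,n+'8',(200,75,430,260),3.4)
st()"
```

```text
t 13.57 pos [ 0.4731 -0.1437  0.0519] yaw 0.58 xax [-3.e-04 -4.e-04 -1.e+00] F [-0.27 -4.61 -0.57] T [-0.915  0.005 -0.058] open 0.0415 q [-0.4  -0.    1.95 -0.    1.2  -0.41]
rel cm [0.018 0.016 0.387] deg [-0.04 -0.02  0.02]
t 13.62 pos [ 0.4731 -0.1437  0.0519] yaw 0.59 xax [-4.e-04 -4.e-04 -1.e+00] F [-0.76 -3.65 -1.14] T [-0.911  0.138 -0.038] open 0.0418 q [-0.4  -0.    1.95 -0.    1.2  -0.41]
```

View pics/wrist8.png

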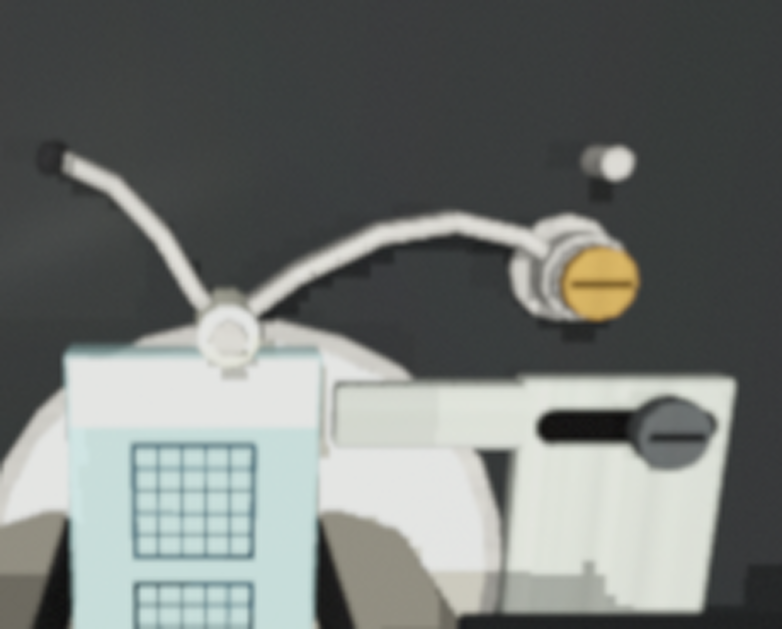

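Request:
jog_arm:
  targets:
    - [-0.01,0,0.06,0,0,0,0.7]
    - [-0.01,0,0.12,0,0,0,0.7]
    - [-0.01,0,0.17,0,0,0,0.7]

```text
t: 14.0
tool_pos: [0.4741, -0.1437, 0.0517]
orientation: [-0.008, 1.573, 0.008]
force: [-3.9, -4.6, 2.2]
opening: 0.042
```

```bash
python3 -c "
from h import *
st();rel([.477,-.1435,.0519],.62)"
```

```text
t 14.0 pos [ 0.4741 -0.1437  0.0517] yaw 0.6 xax [-2.3e-03 -3.0e-04 -1.0e+00] F [-3.89 -4.61  2.22] T [-1.01   0.756  0.027] open 0.042 q [-0.4   0.    1.94 -0.    1.2  -0.41]
rel cm [-0.021  0.013  0.293] deg [-0.02 -0.13  0.02]
```

Request:
jog_arm:
  targets:
    - [-0.05,0,0.02,0,-0.13,0,0.7]
    - [-0.05,0,0.06,0,-0.13,0,0.7]
    - [-0.05,0,0.1,0,-0.13,0,0.7]

```text
t: 14.38
tool_pos: [0.4746, -0.1436, 0.0519]
orientation: [-0.008, 1.572, 0.008]
force: [-2.3, -5.2, -1.0]
opening: 0.0415
```

```bash
python3 -c "
from h import *
st();rel([.477,-.1435,.0519],.62)"
```

```text
t 14.38 pos [ 0.4746 -0.1436  0.0519] yaw 0.6 xax [-1.e-03 -2.e-04 -1.e+00] F [-2.26 -5.22 -1.04] T [-0.993  0.455  0.062] open 0.0415 q [-0.4   0.    1.94 -0.    1.2  -0.41]
rel cm [-0.001  0.01   0.236] deg [-0.02 -0.06  0.01]
```

Request:
jog_arm:
  targets:
    - [-0.02,0,0.04,0,-0.06,0,0.7]
    - [-0.02,0,0.08,0,-0.06,0,0.7]
    - [-0.02,0,0.12,0,-0.06,0,0.7]

```text
t: 14.75
tool_pos: [0.4754, -0.1435, 0.0518]
orientation: [-0.008, 1.572, 0.008]
force: [-2.6, -4.3, -0.7]
opening: 0.0416
```

```bash
python3 -c "
from h import *
st();rel([.477,-.1435,.0519],.62)"
```

```text
t 14.75 pos [ 0.4754 -0.1435  0.0518] yaw 0.61 xax [-9.e-04 -1.e-04 -1.e+00] F [-2.6  -4.33 -0.75] T [-0.965  0.411  0.071] open 0.0416 q [-0.4   0.    1.94 -0.    1.2  -0.41]
rel cm [-0.011  0.002  0.159] deg [-0.01 -0.05  0.01]
```

Request:
jog_arm:
  targets:
    - [-0.02,0,0.04,0,-0.05,0,0.7]
    - [-0.02,0,0.08,0,-0.05,0,0.7]
    - [-0.02,0,0.11,0,-0.05,0,0.7]

```text
t: 15.12
tool_pos: [0.4759, -0.1435, 0.0517]
orientation: [-0.008, 1.572, 0.008]
force: [-4.5, -4.6, 1.6]
opening: 0.042
```

```bash
python3 -c "
from h import *
st();rel([.477,-.1435,.0519],.62)"
```

```text
t 15.12 pos [ 0.4759 -0.1435  0.0517] yaw 0.62 xax [-0.0016  0.     -1.    ] F [-4.54 -4.57  1.58] T [-0.913  0.765  0.061] open 0.042 q [-0.4   0.    1.94 -0.    1.2  -0.41]
rel cm [-0.019  0.001  0.114] deg [-0.   -0.09 -0.  ]
```

Request:
jog_arm:
  targets:
    - [-0.04,0,0.01,0,-0.09,0,0.7]
    - [-0.04,0,0.03,0,-0.09,0,0.7]

```text
t: 15.38
tool_pos: [0.4758, -0.1435, 0.0519]
orientation: [-0.008, 1.572, 0.009]
force: [-1.8, -5.4, 0.1]
opening: 0.0416
```

```bash
python3 -c "
from h import *
st();rel([.477,-.1435,.0519],.62)
import pickle
for n in ['wrist']:
  c=optics.read_camera(n); pickle.dump(c,open(n+'9.pkl','wb')); save(c,n+'9',(200,75,430,260),3.4)
st()"
```

```text
t 15.38 pos [ 0.4758 -0.1435  0.0519] yaw 0.62 xax [-7.e-04  1.e-04 -1.e+00] F [-1.78 -5.41  0.1 ] T [-0.951  0.46   0.055] open 0.0416 q [-0.4   0.    1.94 -0.    1.2  -0.41]
rel cm [-0.002 -0.004  0.116] deg [-0.   -0.04 -0.01]
t 15.43 pos [ 0.4758 -0.1435  0.0519] yaw 0.62 xax [-8.e-04  2.e-04 -1.e+00] F [-2.23 -5.4  -0.6 ] T [-0.929  0.344  0.023] open 0.0416 q [-0.4   0.    1.94 -0.    1.2  -0.41]
```

View pics/wrist9.png

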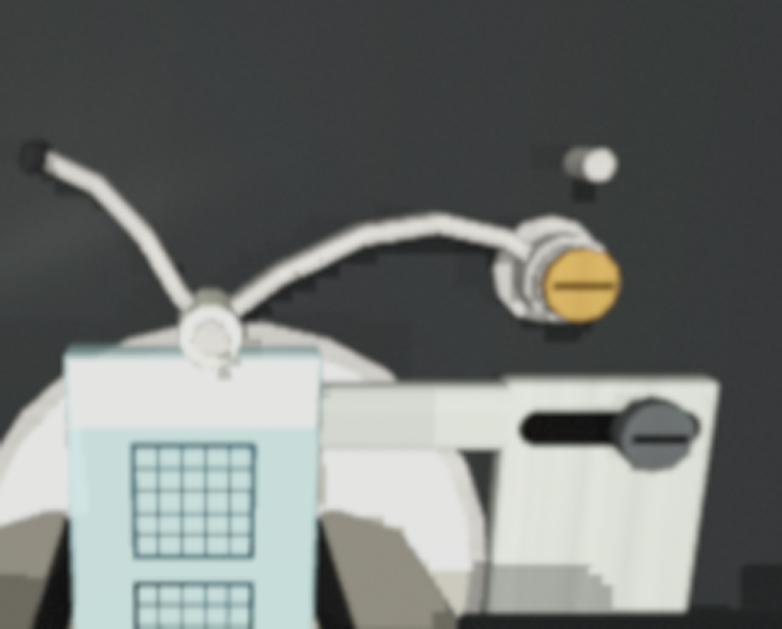

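Request:
jog_arm:
  targets:
    - [-0.02,0,0.03,0,-0.04,0,0.7]
    - [-0.02,0,0.06,0,-0.04,0,0.7]
    - [-0.02,0,0.08,0,-0.04,0,0.7]

```text
t: 15.8
tool_pos: [0.4759, -0.1434, 0.0518]
orientation: [-0.008, 1.573, 0.009]
force: [-5.0, -5.1, 2.7]
opening: 0.0417
```

```bash
python3 -c "
from h import *
st();rel([.477,-.1435,.0519],.62)"
```

```text
t 15.8 pos [ 0.4759 -0.1434  0.0518] yaw 0.62 xax [-1.9e-03  3.0e-04 -1.0e+00] F [-4.97 -5.11  2.71] T [-0.94   0.971  0.036] open 0.0417 q [-0.4   0.    1.94 -0.    1.2  -0.41]
rel cm [-0.009 -0.009  0.112] deg [ 0.   -0.11 -0.02]
```

Request:
jog_arm:
  targets:
    - [-0.02,-0.04,-0.02,0,-0.1,0,0.7]
    - [-0.02,-0.12,-0.02,0,-0.1,0,0.7]
    - [-0.02,-0.2,-0.02,0,-0.1,0,0.7]
    - [-0.02,-0.28,-0.02,0,-0.1,0,0.7]
    - [-0.02,-0.34,-0.02,0,-0.1,0,0.7]

```text
t: 16.42
tool_pos: [0.4759, -0.1469, 0.0521]
orientation: [-0.008, 1.571, 0.009]
force: [0.9, -3.0, -0.6]
opening: 0.0417
```

```bash
python3 -c "
from h import *
st();rel([.4758,-.149,.0519],.62)"
```

```text
t 16.43 pos [ 0.4759 -0.1469  0.0521] yaw 0.62 xax [ 2.e-04  3.e-04 -1.e+00] F [ 0.87 -3.01 -0.57] T [-0.669  0.017 -0.025] open 0.0417 q [-0.4   0.    1.94  0.    1.2  -0.41]
rel cm [ 0.021 -0.215 -0.009] deg [ 0.    0.01 -0.02]
```

Request:
jog_arm:
  targets:
    - [0.01,-0.05,0,0,0,0,0.7]
    - [0.01,-0.1,0,0,0,0,0.7]
    - [0.01,-0.15,0,0,0,0,0.7]
    - [0.01,-0.18,0,0,0,0,0.7]

```text
t: 16.92
tool_pos: [0.4759, -0.1487, 0.052]
orientation: [-0.008, 1.571, 0.009]
force: [0.7, -2.7, -0.1]
opening: 0.0413
```

```bash
python3 -c "
from h import *
st();rel([.4758,-.149,.0519],.62)"
```

```text
t 16.93 pos [ 0.4759 -0.1487  0.052 ] yaw 0.62 xax [ 3.e-04  3.e-04 -1.e+00] F [ 0.74 -2.75 -0.14] T [-0.579 -0.014  0.006] open 0.0413 q [-0.41  0.01  1.93  0.    1.2  -0.42]
rel cm [ 0.014 -0.031 -0.012] deg [ 0.    0.01 -0.02]
```

Request:
jog_arm:
  targets:
    - [0,-0.04,0,0,0,0,0.7]
    - [0,-0.08,0,0,0,0,0.7]
    - [0,-0.11,0,0,0,0,0.7]

```text
t: 17.3
tool_pos: [0.4759, -0.1488, 0.052]
orientation: [-0.007, 1.571, 0.01]
force: [0.9, 5.5, 2.9]
opening: 0.0413
```

```bash
python3 -c "
from h import *
st();rel([.4758,-.150,.0519],.62)"
```

```text
t 17.3 pos [ 0.4759 -0.1488  0.052 ] yaw 0.63 xax [ 0.     0.002 -1.   ] F [0.87 5.47 2.88] T [ 0.984  0.071 -0.024] open 0.0413 q [-0.41  0.01  1.93  0.    1.2  -0.42]
rel cm [ 0.006 -0.118 -0.009] deg [ 0.01  0.   -0.11]
```

Request:
jog_arm:
  targets:
    - [0.02,-0.02,0.01,0,0,-0.1,0.7]
    - [0.03,-0.02,0.03,0,0,-0.1,0.7]
    - [0.03,-0.02,0.05,0,0,-0.1,0.7]

```text
t: 17.68
tool_pos: [0.4759, -0.1488, 0.0518]
orientation: [-0.008, 1.572, 0.009]
force: [-4.7, 3.7, 8.2]
opening: 0.0417
```

```bash
python3 -c "
from h import *
st();rel([.4758,-.150,.0519],.62)
import pickle
for n in ['wrist']:
  c=optics.read_camera(n); pickle.dump(c,open(n+'10.pkl','wb')); save(c,n+'10',(200,75,430,260),3.4)
st()"
```

```text
t 17.68 pos [ 0.4759 -0.1488  0.0518] yaw 0.64 xax [-1.e-03  6.e-04 -1.e+00] F [-4.68  3.66  8.23] T [ 0.658  0.925 -0.056] open 0.0417 q [-0.41  0.01  1.93  0.    1.2  -0.42]
rel cm [-0.009 -0.12  -0.015] deg [ 0.02 -0.06 -0.04]
t 17.73 pos [ 0.4759 -0.1488  0.0518] yaw 0.64 xax [-1.2e-03  6.0e-04 -1.0e+00] F [-4.83  4.34  5.69] T [ 0.556  0.787 -0.058] open 0.0415 q [-0.41  0.01  1.93  0.    1.2  -0.42]
```

View pics/wrist10.png

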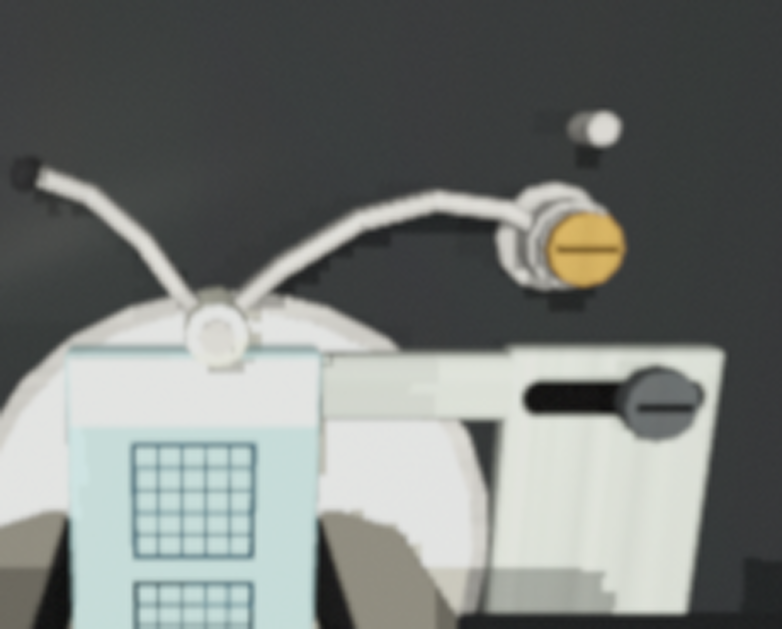

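Request:
jog_arm:
  targets:
    - [0,0,0.02,0,0,0,0.7]
    - [0,0,0.02,0,0,0,0.54]
    - [0,0,0.0,0,0,0,0.52]
    - [0,0,0.0,0,0,0,0.47]
    - [0,0,0.0,0,0,0,0.47]

```text
t: 18.35
tool_pos: [0.4759, -0.1489, 0.0518]
orientation: [-0.008, 1.572, 0.009]
force: [0.5, 0.2, -0.4]
opening: 0.0492
```

```bash
python3 -c "
from h import *
st();rel([.4758,-.150,.0519],.62)
import pickle
for n in ['wrist']:
  c=optics.read_camera(n); pickle.dump(c,open(n+'11.pkl','wb')); save(c,n+'11',(200,75,430,260),3.4)
st()"
```

```text
t 18.35 pos [ 0.4759 -0.1489  0.0518] yaw 0.63 xax [-1.1e-03  5.0e-04 -1.0e+00] F [ 0.5   0.23 -0.42] T [-0.024  0.134 -0.02 ] open 0.0492 q [-0.41  0.01  1.93  0.    1.2  -0.42]
rel cm [-0.015 -0.112 -0.013] deg [ 0.01 -0.06 -0.03]
t 18.4 pos [ 0.4759 -0.1489  0.0518] yaw 0.64 xax [-1.1e-03  6.0e-04 -1.0e+00] F [-0.34  0.27 -0.08] T [-0.057  0.026 -0.009] open 0.0492 q [-0.41  0.01  1.93  0.    1.2  -0.42]
```

View pics/wrist11.png

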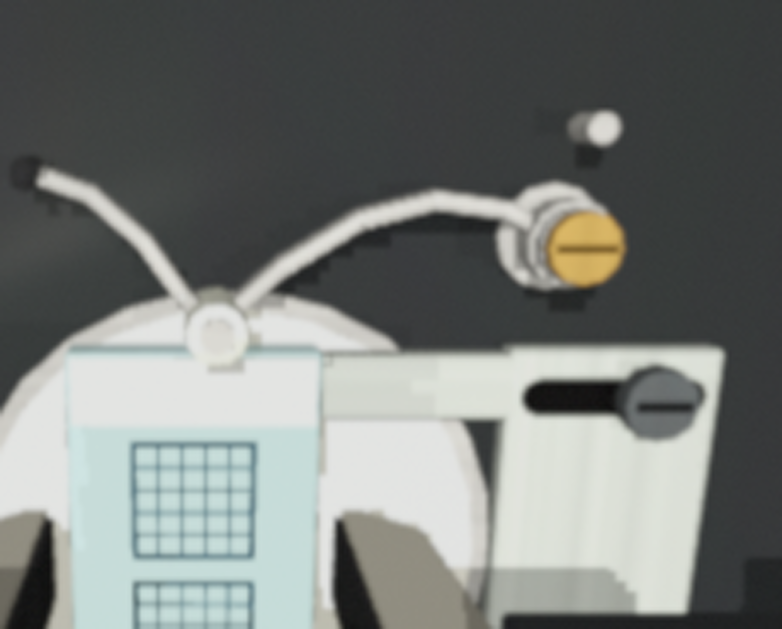

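Request:
jog_arm:
  targets:
    - [0,0,0.1,0,-0.06,0,0.47]
    - [0,0,0.2,0,-0.06,0,0.47]
    - [0,0,0.28,0,-0.06,0,0.47]
    - [0,0,0.33,0,-0.06,0,0.47]

```text
t: 18.9
tool_pos: [0.4793, -0.1488, 0.0518]
orientation: [-0.008, 1.571, 0.009]
force: [0.2, 0.5, 0.3]
opening: 0.0489
```

Request:
jog_arm:
  targets:
    - [0,0,0.04,0,0,0,0.47]
    - [0,0,0.08,0,0,0,0.47]

```text
t: 19.15
tool_pos: [0.4796, -0.1488, 0.0516]
orientation: [-0.008, 1.572, 0.009]
force: [-2.6, -1.1, 2.5]
opening: 0.0493
```

```bash
python3 -c "
from h import *
st()"
```

```text
t 19.15 pos [ 0.4796 -0.1488  0.0516] yaw 0.64 xax [-1.2e-03  6.0e-04 -1.0e+00] F [-2.63 -1.08  2.52] T [-0.179  0.754  0.019] open 0.0493 q [-0.4   0.02  1.92  0.    1.2  -0.41]
```

Request:
jog_arm:
  targets:
    - [-0.02,0,0.06,0,0,0,0.47]
    - [-0.02,0,0.09,0,0,0,0.47]

```text
t: 19.4
tool_pos: [0.4797, -0.1488, 0.0515]
orientation: [-0.008, 1.574, 0.009]
force: [-7.0, -0.0, 3.1]
opening: 0.0493
```

```bash
python3 -c "
from h import *
st()"
```

```text
t 19.4 pos [ 0.4797 -0.1488  0.0515] yaw 0.64 xax [-3.1e-03  8.0e-04 -1.0e+00] F [-7.03 -0.01  3.13] T [-0.172  1.329 -0.02 ] open 0.0493 q [-0.4   0.02  1.92 -0.    1.2  -0.41]
```

Request:
jog_arm:
  targets:
    - [0,0,-0.05,0,-0.1,0,0.47]
    - [0,0,-0.15,0,-0.17,0,0.47]
    - [0,0,-0.28,0,-0.17,0,0.47]
    - [0,0,-0.37,0,-0.17,0,0.47]
    - [0,0,-0.37,0,-0.17,0,0.47]

```text
t: 20.02
tool_pos: [0.476, -0.1488, 0.0516]
orientation: [-0.008, 1.571, 0.009]
force: [-0.2, -0.0, 0.5]
opening: 0.0496
```

```bash
python3 -c "
from h import *
st()"
```

```text
t 20.02 pos [ 0.476  -0.1488  0.0516] yaw 0.64 xax [ 1.e-04  8.e-04 -1.e+00] F [-0.15 -0.04  0.47] T [-0.014  0.036 -0.032] open 0.0496 q [-0.41  0.01  1.93  0.    1.2  -0.42]
```

Request:
jog_arm:
  targets:
    - [-0.3,0,0,0,0,0,0.47]
    - [-1.0,0,0,0,0,0,0.47]
    - [-3,0,0,0,0,0,0.47]
    - [-6,0,0,0,0,0,0.47]
    - [-10,0,0,0,0,0,0.47]

```text
t: 20.65
tool_pos: [0.4753, -0.1486, 0.1522]
orientation: [-0.008, 1.572, 0.01]
force: [0.1, -0.2, 1.7]
opening: 0.0491
```

Request:
jog_arm:
  targets:
    - [-1,-3,0,0,0,0,0.47]
    - [-1,-7,0,0,0,0,0.47]
    - [-1,-9,0,0,0,0,0.47]
    - [-1,-9,0,0,0,0,0.47]

```text
t: 21.15
tool_pos: [0.4761, -0.2394, 0.162]
orientation: [-0.006, 1.572, 0.009]
force: [-0.5, -0.2, 0.7]
opening: 0.0491
```

```bash
python3 -c "
from h import *
st()
import pickle
for n in ['wrist','scene','side']:
  c=optics.read_camera(n); pickle.dump(c,open(n+'12.pkl','wb')); save(c,n+'12',sc=1.5)
  if n=='wrist': save(c,'w12a',(185,0,365,150),4.2)"
```

```text
t 21.15 pos [ 0.4761 -0.2394  0.162 ] yaw 0.52 xax [-0.0016  0.0018 -1.    ] F [-0.48 -0.17  0.73] T [-0.046  0.105  0.029] open 0.0491 q [-0.56 -0.02  1.74  0.    1.42 -0.57]
```

View pics/wrist12.png

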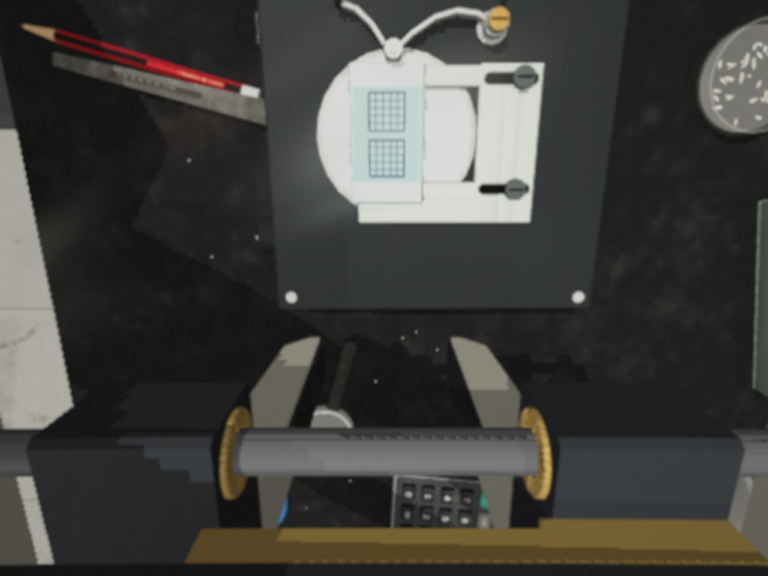

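View pics/w12a.png

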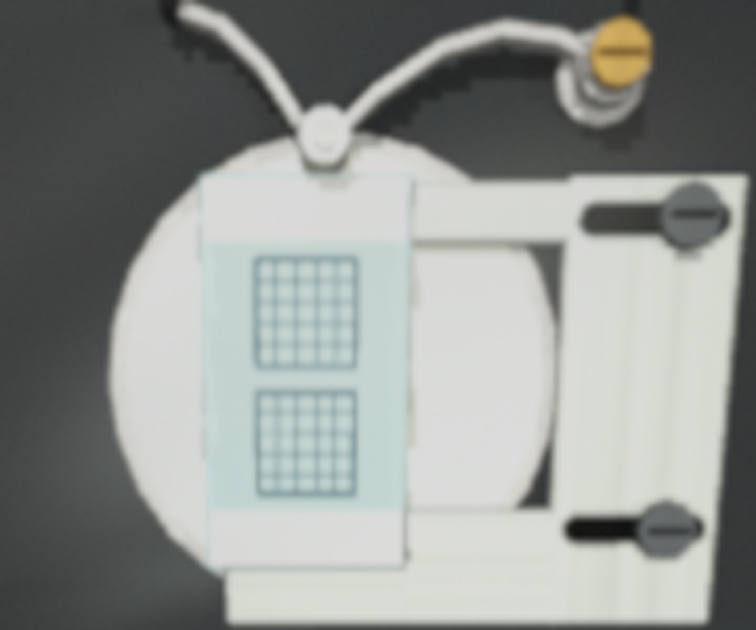

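View pics/scene12.png

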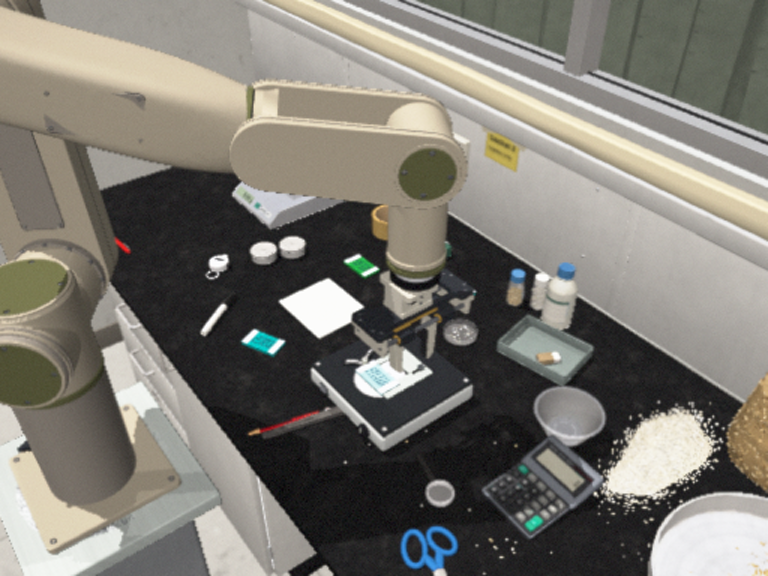

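Run:
```python
from h import *
import pickle
c=pickle.load(open('wrist12.pkl','rb'))
def a(p): return np.array(p,float)/4.2+[185,0]-.38
def f(n,p,z):
    P=back(c,a(p),z); d=P[-1]-P[0]; print(n,np.round(P[:,:2],4).tolist(),np.degrees(np.arctan2(d[1],d[0])).round(2),np.linalg.norm(d).round(4))
f("gridL",[[260,495],[254,257]],.058);f("gridR",[[355,495],[357,257]],.058);f("gridT",[[254,257],[357,257]],.058)
f("slideR",[[404,566],[411,180]],.058);f("slideB",[[212,570],[404,567]],.058);f("slideT",[[202,178],[411,180]],.058)
f("bracket rear",[[710,620],[747,178]],.0556);f("brbot",[[228,622],[710,622]],.0556);f("roller",[[323,132]],.067)
P=back(c,np.array([[291.5,297.5],[578.5,297]])/1.5-.17,.05);d=P[1]-P[0];print("dots",np.degrees(np.arctan2(d[1],d[0])))
st()
```

```text
gridL [[0.4656, -0.1718], [0.4644, -0.1261]] 91.49 0.0457
gridR [[0.4854, -0.1716], [0.4848, -0.126]] 90.72 0.0457
gridT [[0.4644, -0.1261], [0.4848, -0.126]] 0.51 0.0204
slideR [[0.4961, -0.1861], [0.4951, -0.1121]] 90.79 0.074
slideB [[0.4554, -0.1873], [0.4961, -0.1863]] 1.42 0.0407
slideT [[0.4543, -0.1121], [0.4951, -0.1121]] 0.01 0.0408
bracket rear [[0.5626, -0.1971], [0.5612, -0.1108]] 90.94 0.0863
brbot [[0.4586, -0.1985], [0.5627, -0.1976]] 0.52 0.1041
roller [[0.4777, -0.1059]] 0.0 0.0
dots 0.6785256507666305
t 21.3 pos [ 0.4762 -0.2376  0.1618] yaw 0.66 xax [-0.0018  0.0023 -1.    ] F [-0.36 -0.27  0.5 ] T [-0.015  0.109  0.001] open 0.0493 q [-0.56 -0.02  1.75  0.    1.42 -0.57]
```

```bash
python3 -c "
from h import *
print(ticket.close_job())"
```

```text
the job is handed in; nothing more can be done
None
```

The slide is loaded in the holder and the job is handed in after about 21 s. I picked it off the white tile and pushed the sprung arm back about 12 mm with its end. I then lowered it onto the stage, felt for the rear faces and the end stop, and let go.

**Contact forces:**

| Contact | Highest force I read |
|---|---|
| Stage | about 10 N |
| Rear faces | about 7 N |
| End stop | about 10 N, including the arm's push |
| Arm | about 6 N |

I read forces only between moves, so a brief peak could be higher.

**Bracket position:** it stands about 6 mm forward of mid-slot. Feel agreed with the camera to within about 1 mm in x and in y.

**Last checks:**
- **Fit:** after letting go, I gave the slide a light push at the middle of its front edge, and it was still against the rear faces. The final picture shows no gap at either rear face or the end stop.
- **Squareness:** the slide's edges average about 0.8° and the base measures about 0.7°. Single edges scatter from 0.0° to 1.5°, so the picture confirms squareness only to about half a degree.
- **Arm:** the roller bears on the slide's end, about 6.6 mm back by camera. That is close to the expected 7.5 mm, given the 2 mm calibration.
- **Other objects:** the counter, lens and seed dish look unmoved. The robot arm hid the vial in the last scene view, but I saw it standing earlier and felt no contact.
- **Robot:** it is clear of the holder, and the force reading is within its noise.

**Went wrong:** my first slide toward the rear faces stuck on stage friction at about 9 N sideways. I lifted the slide slightly, finished the move, and set it down again.

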